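Set up the viewing stand: lean the black board, stand the pale sample before it, lamp on

TASK

Set up the viewing stand for the pale sample. Take the black board out of the blue rack and lean it on the stand with a short edge down, its foot up against the rear of the rubber lip and its back resting on the steel bar, square to the bar and in the middle; next stand the flask with the pale yellowish grains on the round white pad in front of it, wholly on the pad and kept upright on the way; last, push the red lamp switch all the way over towards the board. Leave the white board, the flask with the dark grains and the beaker where they are.

Things in the scene. Friction and masses are not known exactly. Their poses are not given: they have to be found in the camera images.
- stand: Fixed grey stand, base plate 280x230x8 mm, origin on its underside below the lip's rear face. +z up, +x = the way the board leans back, y along lip and bar. Frame, mm: plate x -155..125, y -135..95. Rubber lip x -12..0, y +-75, top z 20. Steel rest bar, 12 diameter, y +-80, axis x 51.3 z 78.5, a post and rear strut at each end only; light bar along the front edge, top z 33.
- stand_toe (a point): Middle of the lip's rear face, on the plate's top (8 mm above the worktop): where the board's foot goes. Axes as the stand's. Foot against the lip and back on the bar, the board leans 28 degrees (0.49 rad) back from vertical, its centre then at x 39, y 0, z 76 mm of the stand's frame.
- stand_pad (a point): Centre of the top of the round white pad, 96 mm diameter, 2 mm thick, top 10 mm above the worktop, 85 mm in front of the lip's rear face. Axes as the stand's.
- lamp_switch (a joint): Red lamp switch, a toggle lever on a small grey block on the stand's plate: 0 = off, tip leaning towards the stand's front (-x of the stand); 1.0 rad = fully on, tip leaning to +x. It stays where it is left, light friction; it pivots about the stand's y direction.
- lamp_switch_tip (a point): Centre of the 26 mm red ball at the tip of the lamp switch's lever, 55 mm from its pivot; about 78 mm above the worktop when off. It travels 53 mm along the stand's +x. The block below is 70 x 50 mm, its top 33 mm above the worktop.
- rack: Fixed blue rack for boards, 150 x 146 mm, origin on the underside at the middle. Two slots along its y, at x -40 and +40 mm, each 11.5 mm wide, floor 8 mm and rim 38 mm above the worktop; end walls at y +-67 to the same height. The two boards stand upright in the slots, either way round.
- black_board_center (a point): Centre of the loose matt black board, 8 mm thick (its x) x 120 mm wide (its y) x 150 mm tall (its z, up at the start), 140 g give or take a third. In the rack its centre is 83 mm and its top edge 158 mm above the worktop. The short 120 mm edges are top and foot; both faces and both ends are alike.
- white_board_center (a point): Centre of the white board, same size, in the rack's other slot. Leave it there.
- pale_flask_center (a point): Middle (52 mm above its foot) of the loose conical glass flask with pale yellowish grains, about 75 g; foot 64 mm across, 104 mm tall, rim 32 mm across. To fingers it is a plain cone that narrows to the rim (38 mm across at 85 mm height, 42 mm at 70 mm), firm to grip near the top. z is its upright axis.
- dark_flask_center (a point): Middle (52 mm up) of the same kind of flask with dark grey grains. Leave it.
- beaker_center (a point): Middle (47 mm up) of a loose empty glass beaker, 75 x 81 mm, 95 mm tall. Leave it.
Mind the look-alikes: they are no part of the job. Leave any purple or yellow look-alike of the part that bears pale_flask_center alone.

How it is judged (in metres and radians):
On the way, in this order (a step that is already met when the one before it is completed fails the run):
1. the black board is out of the rack (height (world z) of black_board_center above 0.13 m), for 0.1 s.
2. the black board leans on the stand, let go (angle between the z axis of black_board_center and the z axis of stand, either way round between 0.33 and 0.6 rad and x of black_board_center in the frame of stand between 0.026 and 0.052 m and y of black_board_center in the frame of stand between -0.02 and 0.02 m and z of black_board_center in the frame of stand between 0.064 and 0.088 m and angle between the y axis of black_board_center and the y axis of stand, either way round below 0.12 rad and contact force between black_board and the fingers below 0.1 N), for 0.3 s.
3. the pale flask stands on the pad, let go (horizontal distance between pale_flask_center and stand_pad below 0.016 m and height (world z) of pale_flask_center below 0.068 m and angle between pale_flask_center's own z axis and vertical below 0.1 rad and contact force between pale_flask and the fingers below 0.1 N), for 0.3 s.
4. the lamp switch is fully over (value of joint lamp_switch above 0.85 rad), for 0.1 s.
At the end, for the whole second after the job is handed in: Black board at rest on the stand, leaning 19-34 deg, centre within 13 mm (fore-aft), 20 mm (sideways), 12 mm (height) of nominal, square within 7 deg; pale flask upright on the pad, within 16 mm of its centre, let go; lamp switch at 0.85 rad or more (all of step 2 and all of step 3 and value of joint lamp_switch above 0.85 rad and linear speed of each of black_board, pale_flask below 0.02 m/s); the robot touches nothing.
It fails at once if the white board is disturbed (distance of white_board_center from where it was at the start of the episode above 0.025 m).
It fails at once if the dark flask is disturbed (distance of dark_flask_center from where it was at the start of the episode above 0.025 m).
It fails at once if the beaker is disturbed (distance of beaker_center from where it was at the start of the episode above 0.025 m).
It fails at once if the pale flask is tipped (angle between pale_flask_center's own z axis and vertical above 0.5 rad).
It also fails if it takes over 72 s, if anything falls off the work surface, if the arm or the gripper's body presses on something with over 40 N, if the wrist force passes 120 N, or if a joint passes its speed limit or range.

ROBOT

A 6-joint arm with a two-finger parallel gripper is mounted at the origin on a cart in front of the work surface, level with it; the furniture and walls round the work are solid. World frame = base frame: x ahead of the robot, y to its left, z up, the work surface at z = 0. Lengths are in m, angles in degrees, forces in N, time in s.
With the tool pointing down it reaches from about 0.3 to 0.75 m from the base axis. Payload 8.5 kg.
Tool frame: the origin (TCP) lies on the centre line of the jaws, within the pads' length; the fingertips stand env.tcp_to_tips ahead of it and the grasp point (between the pads) lies 8 mm behind it (env.tcp_to_tips is the distance from the TCP to the fingertips, in m); z points along the fingers, y is the direction in which the jaws open and shut (so a half turn about z gives the same grasp; the last joint's range is limited). The gripper opens to 85 mm and grips with 20 to 120 N. Pads are 22 mm wide; open, the fingers measure 114 mm over their backs; the gripper's body (76 mm by 85 mm) begins 54 mm behind the grasp point. The pads swing forward as they close: fully open they stand 13 mm farther back than shut.
Start: joints at [-76.851, 21.807, 74.336, -0, 83.858, -12.336], TCP at [0.237, -0.496, 0.221] pointing down, gripper open.
Joint ranges: [-178.18, 178.18], [-50.72, 133.34], [12.68, 142.11], [-81.47, 261.47], [9.98, 163.14], [-165.26, 165.26]. Speed limits (degrees/s): [136.94, 136.94, 180, 180, 180, 180].

INTERFACE

Orientations are given as a 3x3 rotation matrix whose columns are the frame's x, y, z axes.
In Python, from rig import env gives the robot as it stands. The module is installed in compiled form; this text tells all that it offers.
- The arm moves only by the tool carry_out, never from a script. Its argument "rows" is a list of rows, each an object of numbers: "tx", "ty", "tz": the shift along the tool's x, y, z in cm; "yaw": the turn about the tool's z in rad. In form: [{"tx": .., "ty": .., "tz": .., "yaw": ..}, ...]. A call has 1 to 12 rows; each row shifts and turns the pose as measured when the row begins, along the tool's axes as they then stand; what a row does not reach is not made up. A row lasts 1/10 s, in which the tool goes at most 50 mm and 8.59 degrees, less where a joint would pass 70% of its speed; a pose out of reach is approached as far as the arm can. A call is refused whole if a number of a shift passes 5 or a number of a turn 0.15, either way. A call with a gripper value outside its range is refused whole. "jaw" is the closure, from -1 (fully open) to 1 (shut), set as the call begins (left out, the last holds). The fingers move at their own pace and stop on an object; "squeeze" is the grip in N (left out, the last holds). Time passes only in rows, so rows that do not move let the fingers close. It gives the time, the measured TCP pose, the force and the opening at its end, in the units of the state.
- env.observe(): the state, without advancing time (a new reading comes with each control period).
- env.get_image(name): name is "side" or "top" or "wrist"; returns the picture (400x640x3 uint8, red, green, blue); there is no depth.
- env.camera_params(name): a dict with "vertical_fov" (degrees; the focal length in pixels is half the picture's height over the tangent of half this angle, whatever the lens; pixels are square), "cx", "cy" (the principal point, pixels), "view" (4x4, takes a point from world to camera coordinates). Camera axes: x right, y up, looking along -z (the intrinsics and any distortion apply to the point x, -y, -z); pixel columns grow to the right and rows downward; lengths in m; the calibration is good to about 2 mm. A picture is of the moment at which its call begins: read the wrist's pose just before it. camera_params takes no time and is no camera call; for the wrist camera it gives the pose at the moment of the call.
- env.close_job(): hands the job in, once; it reports no verdict.
The state is a dict: "time_s": time; "q": joint angles; "qvel": joint speeds; "joint_efforts": joint torques, N m; "position": TCP position; "tool_rot": TCP orientation; "ft_force": force on the tool from outside, world axes, zero at the start; "wrist_torque": the same for the moment, N m; "grip_width": finger opening in m.
Only numpy, scipy, OpenCV 4.12 (cv2) and the standard library are available. Lean on these libraries where they do the work, as an engineer would, in place of code of your own. Each camera call takes 0.05 s, during which the arm holds its last target. There are 200 camera calls.

## Working session

There is one attempt and no reset: what is moved stays moved. The work goes in short steps, Python scripts to look and compute and a tool call to move; the robot and the scene stay as the last step left them, time stands still between calls to the robot, and variables do not carry over. Pictures are saved under pics/ and viewed, about 8 in all and at most 12, crops included, and the job is handed in when it is done.

Besides the shell and the picture viewer there is one more tool, called after "Emit:" as name(argument=value, ...), one argument or row to a line, values as JSON. carry_out: Moves the arm, as the interface text tells. Its arguments: {"type":"object","properties":{"rows":{"type":"array","items":{"type":"object","properties":{"tx":{"type":"number"},"ty":{"type":"number"},"tz":{"type":"number"},"yaw":{"type":"number"}}}},"jaw":{"type":"number"},"squeeze":{"type":"number"}},"required":["rows"]}

```bash
mkdir -p pics; cat > h.py <<'E'
import numpy as np,cv2
from rig import env
def save(n,f): 
    im=env.get_image(n); cv2.imwrite(f,im[:,:,::-1]); return im
def ray(cp,u,v):
    f=200/np.tan(np.radians(cp["vertical_fov"])/2); V=np.array(cp["view"]); R=V[:3,:3]; c=-R.T@V[:3,3]
    d=R.T@np.array([(u-cp["cx"])/f,-(v-cp["cy"])/f,-1.]); return c,d/np.linalg.norm(d)
def on(cp,u,v,z):
    c,d=ray(cp,u,v); return c+d*(z-c[2])/d[2]
def proj(cp,p):
    f=200/np.tan(np.radians(cp["vertical_fov"])/2); q=np.array(cp["view"])@np.r_[p,1]
    return cp["cx"]+f*q[0]/-q[2], cp["cy"]-f*q[1]/-q[2]
E
python3 - <<'E'
from h import *
print(env.tcp_to_tips)
s=env.observe(); print({k:np.round(v,3).tolist() for k,v in s.items()})
for n in("side","top","wrist"):
    print(n,{k:np.round(v,4).tolist() if not isinstance(v,(str,dict)) else v for k,v in env.camera_params(n).items()})
a=save("top","pics/top0.png");b=save("side","pics/side0.png")
cv2.imwrite("pics/both0.png",np.hstack([a,b])[:,:,::-1])
E
```

```text
0.011
{'time_s': 0.0, 'q': [-76.851, 21.842, 74.386, 0.001, 83.859, -12.337], 'qvel': [0.003, 0.096, 0.056, -0.072, -0.075, -0.058], 'joint_efforts': [-0.0, -44.846, -23.128, -0.0, 0.005, 0.0], 'position': [0.237, -0.496, 0.22], 'tool_rot': [[0.903, 0.43, -0.0], [0.43, -0.903, 0.001], [0.0, -0.001, -1.0]], 'ft_force': [-1.318, 0.175, 0.133], 'wrist_torque': [-0.035, -0.005, -0.016], 'grip_width': 0.085}
side {'vertical_fov': 42.9223, 'cx': 325.9275, 'cy': 198.594, 'view': [[-0.8446, -0.5354, 0.0022, 0.4469], [0.2616, -0.409, 0.8743, -0.2152], [-0.4672, 0.739, 0.4854, -0.9339], [0.0, 0.0, 0.0, 1.0]]}
top {'vertical_fov': 54.3498, 'cx': 323.2912, 'cy': 195.0961, 'view': [[-0.0247, -0.9994, 0.0244, -0.0465], [0.9976, -0.023, 0.066, -0.5306], [-0.0654, 0.026, 0.9975, -0.9607], [0.0, 0.0, 0.0, 1.0]]}
wrist {'vertical_fov': 70.9835, 'cx': 318.9685, 'cy': 196.6695, 'view': [[0.4298, -0.9029, -0.001, -0.5499], [0.8715, 0.4152, -0.2611, 0.033], [0.2361, 0.1114, 0.9653, -0.3776], [0.0, 0.0, 0.0, 1.0]]}
```

View pics/top0.png

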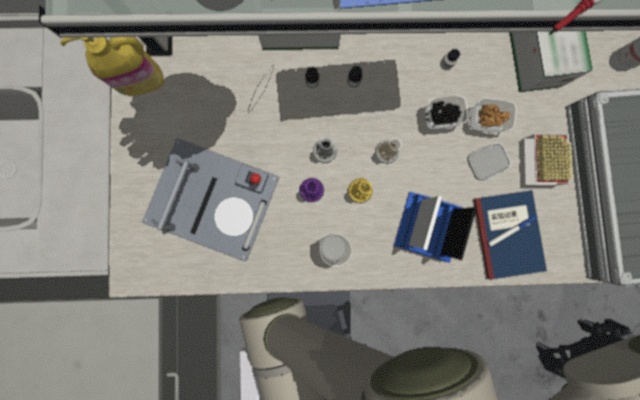

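View pics/side0.png

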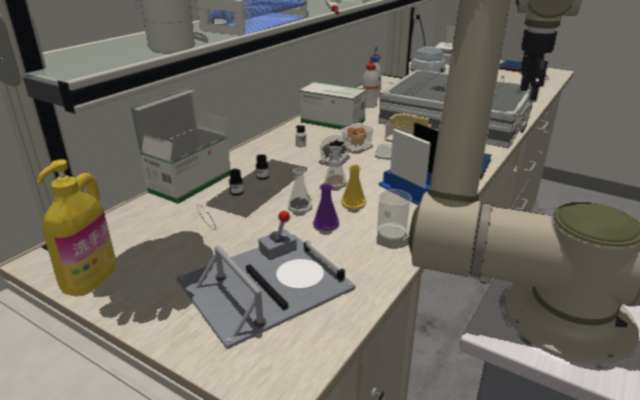

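Candidates for the flask are the glass flasks at top (324,150) and (387,151). The purple (311,189) and yellow (360,190) ones are look-alikes. The stand is at (210,205) and the rack at (435,228), where the black board seems to be in the right slot. Next I'll measure these and check an enlarged crop.

```bash
cat > m.py <<'E'
from h import *
t=cv2.imread("pics/top0.png");s=cv2.imread("pics/side0.png")
c1=cv2.resize(t[130:270,295:485],None,fx=4,fy=4,interpolation=cv2.INTER_CUBIC)[:, :]
c2=cv2.resize(s[110:250,270:460],None,fx=4,fy=4,interpolation=cv2.INTER_CUBIC)
w=np.vstack([cv2.resize(t[130:270,295:485],(400,295),interpolation=3),cv2.resize(t[130:270,295:485],(400,295),interpolation=3)])
top=cv2.resize(t[132:202,295:415],(395,230),interpolation=3); rk=cv2.resize(t[180:270,385:482],(395,366),interpolation=3)
sd=cv2.resize(s[110:250,280:446],(400,337),interpolation=3); st=cv2.resize(s[200:340,170:370],(400,259),interpolation=3)
L=np.vstack([top,rk]); R=np.vstack([sd,st]); L=np.pad(L,((0,600-L.shape[0]),(0,5),(0,0)));R=np.pad(R,((0,600-R.shape[0]),(0,0),(0,0)))
cv2.imwrite("pics/crop1.png",np.hstack([L,R]))
cp=env.camera_params("top")
def blob(mask,name,z,n=1):
    k,l,stt,cc=cv2.connectedComponentsWithStats(mask.astype(np.uint8))
    for i in np.argsort(-stt[1:,4])[:n]+1:
        print(name,stt[i].tolist(),cc[i].round(1),on(cp,*cc[i],z).round(4))
b,g,r=[t[...,i].astype(int) for i in range(3)]
roi=np.zeros(t.shape[:2],bool); roi[135:270,140:285]=1
blob(roi&(np.minimum(np.minimum(b,g),r)>225),"pad",.010)
blob(roi&(r>120)&(g<90)&(b<90),"ball",.078)
m=roi&(np.maximum(np.maximum(b,g),r)<45); blob(m,"lip",.020,3)
k,l,stt,cc=cv2.connectedComponentsWithStats(m.astype(np.uint8)); i=1+np.argmax(stt[1:,4])
box=cv2.boxPoints(cv2.minAreaRect(np.argwhere(l==i)[:,::-1].astype(np.float32)))
for p in box: print("lipcorner",p,on(cp,*p,.02).round(4))
print("top cam c",ray(cp,0,0)[0])
E
python3 m.py
```

```text
pad [250, 214, 1, 1, 1] [250. 214.] [0.4865 0.126  0.01  ]
ball [251, 173, 10, 10, 76] [255.4 177.7] [0.5702 0.1014 0.078 ]
lip [192, 179, 23, 54, 125] [203.2 205.1] [0.5111 0.2398 0.02  ]
lipcorner [191.53249 231.02325] [0.4478 0.2688 0.02  ]
lipcorner [212.37901 178.35834] [0.5775 0.2168 0.02  ]
lipcorner [214.84654 179.33508] [0.5749 0.2107 0.02  ]
lipcorner [194.00002 232.     ] [0.4452 0.2627 0.02  ]
top cam c [ 0.46535512 -0.03370301  0.9944358 ]
```

View pics/crop1.png

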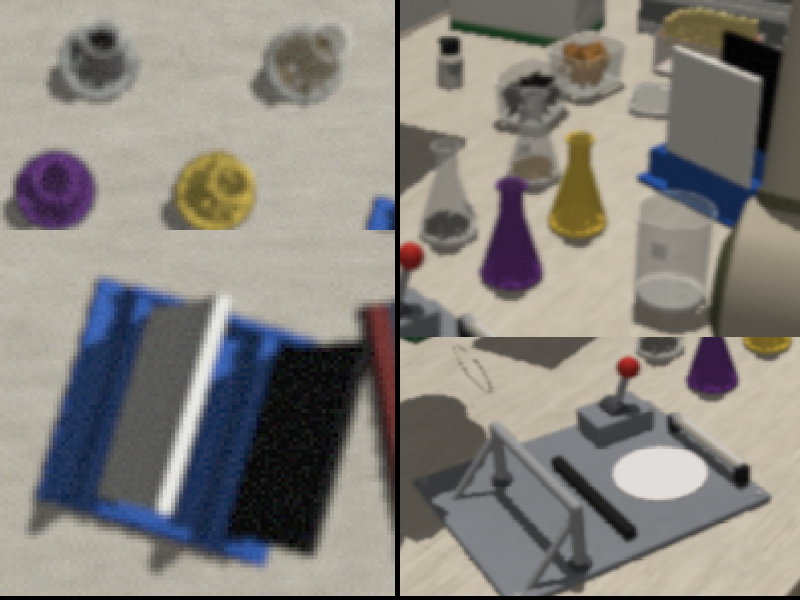

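The crop shows that the pale tan grains are in the glass flask at top (387,151) and the dark grains in the one at (324,150). The opaque yellow and purple flasks are the look-alikes. The black board is in the right slot, and its top edge is the right border of the black area, from (475,208) to (462,259). Now I'll refine the measurements.

```bash
cat > m2.py <<'E'
from h import *
t=cv2.imread("pics/top0.png");s=cv2.imread("pics/side0.png")
T=env.camera_params("top");S=env.camera_params("side")
def big(m,roi):
    mm=np.zeros(m.shape,np.uint8);x0,x1,y0,y1=roi;mm[y0:y1,x0:x1]=m[y0:y1,x0:x1]
    k,l,st,cc=cv2.connectedComponentsWithStats(mm);i=1+np.argmax(st[1:,4]);return l==i,cc[i],st[i].tolist()
pts=lambda m:np.argwhere(m)[:,::-1].astype(np.float32)
def go(im,cp,n,roipad,roilip,roiball):
    mn=im.min(2);mx=im.max(2);b,g,r=[im[...,i].astype(int) for i in range(3)]
    m,c,st=big(mn>185,roipad); e=cv2.fitEllipse(cv2.convexHull(pts(m))); print(n,"pad",st,e[0],on(cp,*e[0],.010).round(4))
    P=[on(cp,*p,.010) for p in pts(m)];P=np.array(P);print("  pad extents",np.ptp(P,0).round(3),P.mean(0).round(4))
    m,c,st=big(mx<70,roilip);P=np.array([on(cp,*p,.02)[:2] for p in pts(m)]);R=cv2.minAreaRect(P.astype(np.float32)*1000)
    print(n,"lip",st,c.round(1),"rect mm",np.round(R,1) if 0 else R)
    m,c,st=big((r>110)&(g<80)&(b<80),roiball);print(n,"ball",st,c.round(1),on(cp,*c,.078).round(4));return c
c1=go(t,T,"top",(205,265,190,245),(185,220,170,240),(245,265,165,190))
c2=go(s,S,"side",(270,330,255,290),(240,292,260,310),(275,295,205,225))
a,d=ray(T,*c1);b,e=ray(S,*c2)
A=np.stack([d,-e],1);k=np.linalg.lstsq(A,b-a,rcond=None)[0];print("ball tri",(a+k[0]*d).round(4),(b+k[1]*e).round(4))
# boards
mx=t.max(2);mn=t.min(2)
m,c,st=big(mx<35,(440,480,195,270));h=cv2.approxPolyDP(cv2.convexHull(pts(m)),2.5,True)[:,0];print("black",st)
for p in h: print("  ",p,"z.158",on(T,*p,.158).round(4)[:2],"z.038",on(T,*p,.038).round(4)[:2])
m,c,st=big(mn>195,(415,445,190,250));P=np.array([on(T,*p,.158)[:2] for p in pts(m)]);print("white top",st,cv2.minAreaRect(P.astype(np.float32)*1000))
# flasks bases: darker/other than table, print pixel guess -> foot
for nm,u,v in(("pale rim?",389,145),("pale foot",387,152),("dark foot",324,151),("purple",311,189),("yellow",360,190)): print(nm,on(T,u,v,.03).round(3))
print("beaker",on(T,333,249,.05).round(3))
E
python3 m2.py
```

```text
top pad [215, 197, 38, 39, 1142] (233.3961944580078, 216.1508331298828) [0.4821 0.1676 0.01  ]
  pad extents [0.095 0.093 0.   ] [0.4822 0.1675 0.01  ]
top lip [191, 178, 25, 56, 240] [203.2 205.4] rect mm ((510.8177490234375, 239.6432647705078), (10.175481796264648, 145.25791931152344), 67.92672729492188)
top ball [251, 173, 10, 10, 76] [255.1 177.9] [0.5697 0.102  0.078 ]
side pad [277, 259, 46, 29, 1044] (299.484375, 273.0812683105469) [0.4833 0.1721 0.01  ]
  pad extents [0.093 0.093 0.   ] [0.4836 0.1718 0.01  ]
side lip [246, 265, 42, 45, 429] [266.8 287.3] rect mm ((508.75640869140625, 250.2942352294922), (16.15618896484375, 157.96987915039062), 67.73387908935547)
side ball [279, 211, 10, 7, 47] [283.5 214.3] [0.5786 0.0932 0.078 ]
ball tri [0.5689 0.101  0.0845] [0.5714 0.1025 0.085 ]
black [441, 208, 35, 50, 970]
   [475. 209.] z.158 [ 0.4824 -0.3837] z.038 [ 0.4848 -0.4339]
   [461. 256.] z.158 [ 0.3822 -0.3482] z.038 [ 0.3703 -0.3933]
   [442. 254.] z.158 [ 0.3876 -0.3073] z.038 [ 0.3764 -0.3465]
   [453. 211.] z.158 [ 0.4792 -0.3354] z.038 [ 0.4812 -0.3787]
white top [424, 196, 18, 53, 153] ((456.66046142578125, -289.37799072265625), (6.474476337432861, 117.81263732910156), 70.98640441894531)
pale rim? [ 0.651 -0.227  0.03 ]
pale foot [ 0.633 -0.221  0.03 ]
dark foot [ 0.639 -0.063  0.03 ]
purple [ 0.544 -0.029  0.03 ]
yellow [ 0.539 -0.151  0.03 ]
beaker [ 0.397 -0.079  0.05 ]
```

Emit:
carry_out(
  rows=[
    {"yaw": 0.13},
    {"yaw": 0.13},
    {"yaw": 0.13},
    {"yaw": 0.13},
    {"yaw": 0.13},
    {"yaw": 0.13},
    {"tx": 2.8,"ty": -3.7},
    {"tx": 2.8,"ty": -3.7},
    {"tx": 2.8,"ty": -3.7},
    {"tx": 2.8,"ty": -3.7},
    {"tx": 2.8,"ty": -3.7},
    {},
  ],
  jaw=-1,
)

```text
validation failed for argument at $.ro...
```

```bash
python3 - <<'E'
from h import *
s=env.observe();print(s["position"],np.round(s["tool_rot"],3).tolist(),s["q"])
cp=env.camera_params("wrist");im=save("wrist","pics/w1.png")
print("cam",ray(cp,0,0)[0]);print("tcp px",proj(cp,np.array(s["position"])))
d=np.array([.9455,-.3256,0]);n=np.array([.3256,.9455,0]);c=np.array([.432,-.364,.158])
for a in(-1,1):
  print("expect top end",proj(cp,c+a*.06*d))
E
```

```text
[ 0.23661459 -0.49620276  0.22028136] [[0.903, 0.43, -0.0], [0.43, -0.903, 0.001], [0.0, -0.001, -1.0]] [-7.68480483e+01  2.18371249e+01  7.43790871e+01  1.08306202e-03
  8.38573171e+01 -1.23351793e+01]
cam [ 0.29672563 -0.46814532  0.37261465]
tcp px (np.float64(318.3166870574022), np.float64(238.06609751830166))
expect top end (np.float64(194.25429640149952), np.float64(-85.40085700084259))
expect top end (np.float64(330.57479753845035), np.float64(-279.0336811060314))
```

View pics/w1.png

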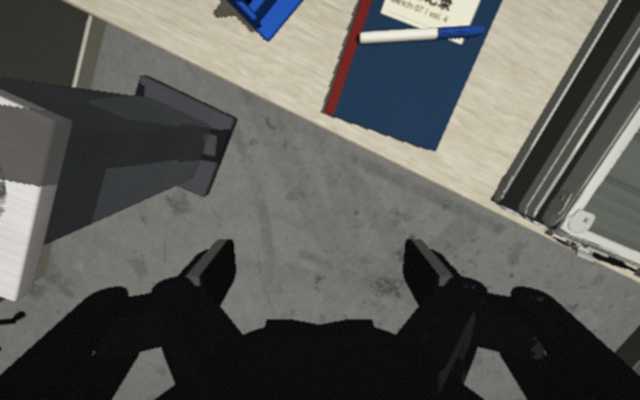

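The move was refused, apparently because every row needs all its keys. The wrist picture shows the arm still at the start, with the gripper open at (320,240). I'll resend with full rows.

Emit:
carry_out(
  rows=[
    {"tx": 0,"ty": 0,"tz": 0,"yaw": 0.13},
    {"tx": 0,"ty": 0,"tz": 0,"yaw": 0.13},
    {"tx": 0,"ty": 0,"tz": 0,"yaw": 0.13},
    {"tx": 0,"ty": 0,"tz": 0,"yaw": 0.13},
    {"tx": 0,"ty": 0,"tz": 0,"yaw": 0.13},
    {"tx": 0,"ty": 0,"tz": 0,"yaw": 0.13},
    {"tx": 2.8,"ty": -3.7,"tz": 0,"yaw": 0},
    {"tx": 2.8,"ty": -3.7,"tz": 0,"yaw": 0},
    {"tx": 2.8,"ty": -3.7,"tz": 0,"yaw": 0},
    {"tx": 2.8,"ty": -3.7,"tz": 0,"yaw": 0},
    {"tx": 2.8,"ty": -3.7,"tz": 0,"yaw": 0},
    {"tx": 0,"ty": 0,"tz": 0,"yaw": 0},
  ],
  jaw=-1,
)

```text
time_s: 1.35
position: [0.4394, -0.3696, 0.2169]
tool_rot: [[0.931, -0.365, -0.003], [-0.365, -0.931, 0.008], [-0.005, -0.006, -1.0]]
ft_force: [-1.4, 0.1, 0.5]
grip_width: 0.0855
```

```bash
python3 - <<'E'
from h import *
s=env.observe();print(s["position"].round(4) if hasattr(s["position"],"round") else s["position"])
cp=env.camera_params("wrist");im=save("wrist","pics/w2.png")
print("cam",ray(cp,0,0)[0]);print("tcp px",proj(cp,np.array(s["position"])))
d=np.array([.9455,-.3256,0]);c=np.array([.432,-.364,.158])
for a in(-1,1): print("expect top end",proj(cp,c+a*.06*d))
E
```

```text
[ 0.4394 -0.3696  0.2169]
cam [ 0.50172838 -0.39506509  0.36887601]
tcp px (np.float64(318.9877056306164), np.float64(238.4222558044335))
expect top end (np.float64(319.4892209353506), np.float64(284.6582456262357))
expect top end (np.float64(312.6401848624847), np.float64(142.06136220013008))
```

View pics/w2.png

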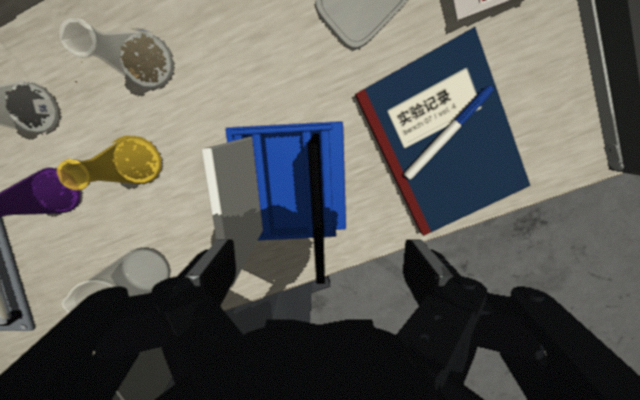

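The black board's top edge runs from (315,133) to (321,283), nearly centred between the open fingers. The pale flask is at (146,57).

```bash
python3 - <<'E'
from h import *
cp=env.camera_params("wrist");s=env.observe();R=np.array(s["tool_rot"]);im=cv2.imread("pics/w2.png");mx=im.max(2)
for v in(150,180,210,230): 
    xs=[x for x in range(300,335) if mx[v,x]<40]; print(v,min(xs),max(xs),on(cp,(min(xs)+max(xs))/2,v,.158).round(4))
a,b=on(cp,315.5,133,.158),on(cp,321,282,.158);print(a,b,np.linalg.norm(a-b),np.degrees(np.arctan2(*(a-b)[1::-1])))
c=(a+b)/2;print(c,"tool cm",(R.T@(c-s["position"])*100).round(2))
print("pale foot",on(cp,146,57,.012).round(4),"rim",on(cp,78,37,.104).round(4))
E
```

```text
150 308 319 [ 0.4813 -0.3834  0.158 ]
180 310 321 [ 0.4595 -0.3764  0.158 ]
210 312 322 [ 0.4366 -0.3685  0.158 ]
230 313 323 [ 0.4206 -0.363   0.158 ]
[ 0.49224837 -0.3893938   0.158     ] [ 0.37546925 -0.34791083  0.158     ] 0.12392820007803514 -19.556356804356128
[ 0.43385881 -0.36865231  0.158     ] tool cm [-0.4  -0.04  5.89]
pale foot [ 0.6393 -0.233   0.012 ] rim [ 0.6382 -0.2293  0.104 ]
```

Emit:
carry_out(
  rows=[
    {"tx": -0.4,"ty": 0,"tz": 0.5,"yaw": -0.035},
    {"tx": 0,"ty": 0,"tz": 2,"yaw": 0},
    {"tx": 0,"ty": 0,"tz": 2,"yaw": 0},
    {"tx": 0,"ty": 0,"tz": 2,"yaw": 0},
    {"tx": 0,"ty": 0,"tz": 1.2,"yaw": 0},
    {"tx": 0,"ty": 0,"tz": 0,"yaw": 0},
  ],
  jaw=-1,
)

```text
time_s: 2.0
position: [0.4286, -0.3725, 0.1368]
tool_rot: [[0.941, -0.337, -0.006], [-0.337, -0.941, 0.007], [-0.008, -0.005, -1.0]]
ft_force: [-0.0, -0.5, 0.4]
grip_width: 0.0857
```

Emit:
carry_out(
  rows=[
    {"tx": 0,"ty": 0,"tz": 0,"yaw": 0},
    {"tx": 0,"ty": 0,"tz": 0,"yaw": 0},
    {"tx": 0,"ty": 0,"tz": 0,"yaw": 0},
    {"tx": 0,"ty": 0,"tz": 0,"yaw": 0},
    {"tx": 0,"ty": 0,"tz": 0,"yaw": 0},
    {"tx": 0,"ty": 0,"tz": 0,"yaw": 0},
    {"tx": 0,"ty": 0,"tz": 0,"yaw": 0},
    {"tx": 0,"ty": 0,"tz": 0,"yaw": 0},
  ],
  jaw=1,
  squeeze=60,
)

```text
time_s: 2.8
position: [0.428, -0.3739, 0.1397]
tool_rot: [[0.941, -0.338, -0.003], [-0.338, -0.941, 0.005], [-0.005, -0.003, -1.0]]
ft_force: [1.1, 0.7, -0.4]
grip_width: 0.0058
```

Emit:
carry_out(
  rows=[
    {"tx": 0,"ty": 0,"tz": -1,"yaw": 0},
    {"tx": 0,"ty": 0,"tz": -2,"yaw": 0},
    {"tx": 0,"ty": 0,"tz": -3,"yaw": 0},
    {"tx": 0,"ty": 0,"tz": -3,"yaw": 0},
    {"tx": 0,"ty": 0,"tz": -3,"yaw": 0},
    {"tx": 0,"ty": 0,"tz": -2,"yaw": 0},
    {"tx": 0,"ty": 0,"tz": 0,"yaw": 0},
    {"tx": 0,"ty": 0,"tz": 0,"yaw": 0},
  ],
)

```text
time_s: 3.6
position: [0.4276, -0.3746, 0.2871]
tool_rot: [[0.941, -0.34, -0.006], [-0.34, -0.941, 0.004], [-0.007, -0.002, -1.0]]
ft_force: [-0.2, -1.0, -2.3]
grip_width: 0.0058
```

```bash
python3 - <<'E'
from h import *
s=env.observe();print(s["position"],np.round(s["tool_rot"],3).tolist(),s["q"].round(1),s["grip_width"])
a=save("wrist","pics/w3.png");t=save("top","pics/t3.png")
o=np.hstack([cv2.resize(a,(400,250)),cv2.resize(t[120:320,310:550],(400,333))[:250]])
cv2.imwrite("pics/c3.png",o[:,:,::-1])
E
```

```text
[ 0.42757415 -0.37462882  0.28709467] [[0.941, -0.34, -0.006], [-0.34, -0.941, 0.004], [-0.007, -0.002, -1.0]] [-53.1  21.9  63.4  -0.1  95.1  56.8] 0.005818635122336874
```

View pics/c3.png

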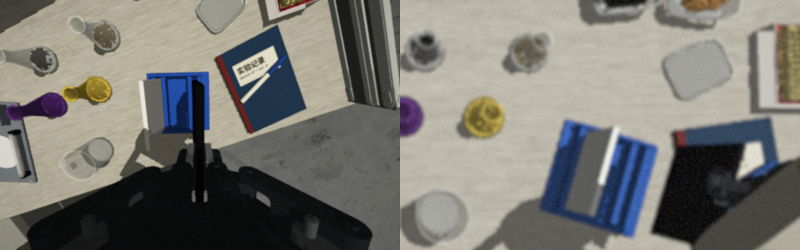

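The board is in the grip and about 147 mm up, and the white board is unmoved. Next I carry it to above the stand.

Emit:
carry_out(
  rows=[
    {"tx": -0.5,"ty": -2,"tz": 0,"yaw": 0.039},
    {"tx": -1,"ty": -4,"tz": 0,"yaw": 0},
    {"tx": -1,"ty": -4,"tz": 0,"yaw": 0},
    {"tx": -1,"ty": -4,"tz": 0,"yaw": 0},
    {"tx": -1,"ty": -4,"tz": 0,"yaw": 0},
    {"tx": -1,"ty": -4,"tz": 0,"yaw": 0},
    {"tx": -1,"ty": -4,"tz": 0,"yaw": 0},
    {"tx": -1,"ty": -4,"tz": 0,"yaw": 0},
    {"tx": -1,"ty": -4,"tz": 0,"yaw": 0},
    {"tx": -1,"ty": -4,"tz": 0,"yaw": 0},
    {"tx": -0.5,"ty": -2,"tz": 0,"yaw": 0},
    {"tx": 0,"ty": 0,"tz": 0,"yaw": 0},
  ],
)

```text
time_s: 4.9
position: [0.4828, 0.0483, 0.2741]
tool_rot: [[0.924, -0.382, -0.029], [-0.382, -0.924, 0.014], [-0.033, -0.002, -0.999]]
ft_force: [0.1, -0.2, -2.2]
grip_width: 0.0053
```

Emit:
carry_out(
  rows=[
    {"tx": -0.5,"ty": -2.2,"tz": 0,"yaw": 0},
    {"tx": -1,"ty": -4,"tz": 0,"yaw": 0},
    {"tx": -1,"ty": -4,"tz": 0,"yaw": 0},
    {"tx": -1,"ty": -4,"tz": 0,"yaw": 0},
    {"tx": -1,"ty": -4,"tz": 0,"yaw": 0},
    {"tx": -0.5,"ty": -2.2,"tz": 0,"yaw": 0},
    {"tx": 0,"ty": 0,"tz": 0,"yaw": 0},
    {"tx": 0,"ty": 0,"tz": 0,"yaw": 0},
  ],
)

```text
time_s: 5.7
position: [0.5157, 0.2569, 0.2671]
tool_rot: [[0.921, -0.388, -0.043], [-0.388, -0.922, 0.009], [-0.044, 0.008, -0.999]]
ft_force: [0.3, -0.7, -1.8]
grip_width: 0.0055
```

```bash
python3 - <<'E'
from h import *
s=env.observe();print(s["position"].round(4),np.round(s["tool_rot"],3).tolist(),s["q"].round(1))
a=save("wrist","pics/w4.png");t=save("top","pics/t4.png");d=save("side","pics/s4.png")
o=np.hstack([cv2.resize(d[80:360,130:410],(500,500)),np.vstack([cv2.resize(a,(300,188)),cv2.resize(t[140:270,130:290],(300,244)),np.zeros((68,300,3),np.uint8)])])
cv2.imwrite("pics/c4.png",o[:,:,::-1])
E
```

```text
[0.5157 0.2569 0.2671] [[0.921, -0.388, -0.043], [-0.388, -0.922, 0.009], [-0.044, 0.008, -0.999]] [ 14.2  24.   63.3   1.1  95.  127.1]
```

View pics/c4.png

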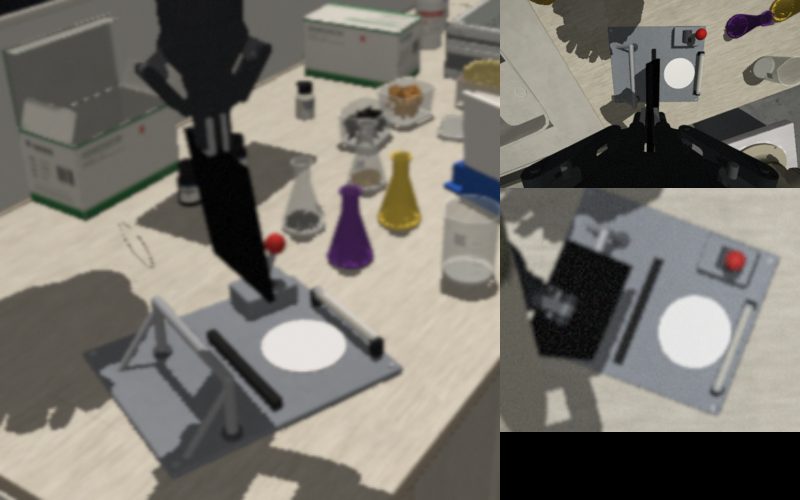

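The board hangs just behind the lip over the stand and is square to it, tilted about 2.5° in its own plane. Lowering it now.

Emit:
carry_out(
  rows=[
    {"tx": 0.1,"ty": 0,"tz": 2,"yaw": 0},
    {"tx": 0.1,"ty": 0,"tz": 2.5,"yaw": 0},
    {"tx": 0.1,"ty": 0,"tz": 2.5,"yaw": 0},
    {"tx": 0.1,"ty": 0,"tz": 2.5,"yaw": 0},
    {"tx": 0.1,"ty": 0,"tz": 1.5,"yaw": 0},
    {"tx": 0,"ty": 0,"tz": 0,"yaw": 0},
    {"tx": 0,"ty": 0,"tz": 0,"yaw": 0},
  ],
)

```text
time_s: 6.55
position: [0.5176, 0.2478, 0.1571]
tool_rot: [[0.917, -0.398, -0.037], [-0.398, -0.917, 0.01], [-0.038, 0.005, -0.999]]
ft_force: [0.2, -0.3, -1.6]
grip_width: 0.0056
```

Emit:
carry_out(
  rows=[
    {"tx": -0.5,"ty": -1.1,"tz": 0,"yaw": -0.024},
    {"tx": 0,"ty": 0,"tz": 0,"yaw": 0},
    {"tx": 0,"ty": 0,"tz": 0,"yaw": 0},
  ],
)

```text
time_s: 6.85
position: [0.5186, 0.2607, 0.16]
tool_rot: [[0.926, -0.375, -0.032], [-0.375, -0.927, 0.012], [-0.034, 0.001, -0.999]]
ft_force: [1.1, -0.3, -1.6]
grip_width: 0.0052
```

Emit:
carry_out(
  rows=[
    {"tx": 0,"ty": 0,"tz": 1,"yaw": 0},
    {"tx": 0,"ty": 0,"tz": 0.4,"yaw": 0},
    {"tx": 0,"ty": 0,"tz": 0,"yaw": 0},
    {"tx": 0,"ty": 0,"tz": 0,"yaw": 0},
  ],
)

```text
time_s: 7.25
position: [0.5213, 0.2643, 0.154]
tool_rot: [[0.928, -0.373, -0.014], [-0.373, -0.928, 0.02], [-0.021, -0.013, -1.0]]
ft_force: [0.9, 0.3, -2.1]
grip_width: 0.0053
```

Emit:
carry_out(
  rows=[
    {"tx": -0.1,"ty": 0.4,"tz": 0.6,"yaw": 0},
    {"tx": -0.1,"ty": 0.3,"tz": 0.4,"yaw": 0},
    {"tx": 0,"ty": 0,"tz": 0.3,"yaw": 0},
    {"tx": 0,"ty": 0,"tz": 0,"yaw": 0},
  ],
)

```text
time_s: 7.65
position: [0.5163, 0.2598, 0.1423]
tool_rot: [[0.928, -0.373, -0.011], [-0.372, -0.928, 0.025], [-0.02, -0.019, -1.0]]
ft_force: [0.7, 0.5, -2.7]
grip_width: 0.0054
```

Emit:
carry_out(
  rows=[
    {"tx": 0,"ty": 0,"tz": 0.4,"yaw": 0},
    {"tx": 0,"ty": 0,"tz": 0.3,"yaw": 0},
    {"tx": 0,"ty": 0,"tz": 0,"yaw": 0},
  ],
)

```text
time_s: 7.95
position: [0.5172, 0.2629, 0.1423]
tool_rot: [[0.928, -0.372, -0.001], [-0.372, -0.928, 0.033], [-0.013, -0.031, -0.999]]
ft_force: [-0.2, 1.0, -1.7]
grip_width: 0.0052
```

Emit:
carry_out(
  rows=[
    {"tx": 0,"ty": 0.3,"tz": 0.7,"yaw": 0},
  ],
)

```text
time_s: 8.05
position: [0.5176, 0.263, 0.1412]
tool_rot: [[0.928, -0.371, 0.008], [-0.371, -0.928, 0.041], [-0.008, -0.041, -0.999]]
ft_force: [-19.7, 13.2, 81.8]
grip_width: 0.005
```

Emit:
carry_out(
  rows=[
    {"tx": 0,"ty": 0,"tz": 0.5,"yaw": 0},
  ],
)

```text
time_s: 8.15
position: [0.5187, 0.2651, 0.1415]
tool_rot: [[0.929, -0.371, 0.016], [-0.371, -0.928, 0.047], [-0.002, -0.049, -0.999]]
ft_force: [-9.8, 6.0, 32.5]
grip_width: 0.0054
```

Emit:
carry_out(
  rows=[
    {"tx": 0,"ty": 0.6,"tz": -0.5,"yaw": 0},
    {"tx": 0,"ty": 0.6,"tz": 0,"yaw": 0},
  ],
)

```text
time_s: 8.35
position: [0.5139, 0.254, 0.1465]
tool_rot: [[0.929, -0.37, 0.018], [-0.37, -0.928, 0.048], [-0.001, -0.051, -0.999]]
ft_force: [0.9, 1.0, -2.0]
grip_width: 0.0054
```

Emit:
carry_out(
  rows=[
    {"tx": 0,"ty": 0.6,"tz": 0,"yaw": 0},
    {"tx": 0,"ty": 0.2,"tz": 0,"yaw": 0},
  ],
)

```text
time_s: 8.55
position: [0.5102, 0.2453, 0.1441]
tool_rot: [[0.929, -0.371, 0.015], [-0.371, -0.927, 0.047], [-0.003, -0.05, -0.999]]
ft_force: [0.2, 1.8, -0.9]
grip_width: 0.0049
```

Emit:
carry_out(
  rows=[
    {"tx": 0,"ty": 0,"tz": 0.1,"yaw": 0},
    {"tx": 0,"ty": 0,"tz": 0,"yaw": 0},
    {"tx": 0,"ty": -0.2,"tz": 0,"yaw": 0},
    {"tx": 0,"ty": -0.2,"tz": 0,"yaw": 0},
  ],
  jaw=0.55,
  squeeze=30,
)

```text
time_s: 8.95
position: [0.5112, 0.2477, 0.1412]
tool_rot: [[0.928, -0.372, 0.011], [-0.372, -0.927, 0.045], [-0.007, -0.046, -0.999]]
ft_force: [-1.0, 0.4, -1.0]
grip_width: 0.0193
```

Emit:
carry_out(
  rows=[
    {"tx": 0,"ty": -0.5,"tz": 0,"yaw": 0},
    {"tx": 0,"ty": -0.5,"tz": 0,"yaw": 0},
    {"tx": 0,"ty": -0.5,"tz": 0,"yaw": 0},
    {"tx": 0,"ty": -0.5,"tz": 0,"yaw": 0},
  ],
)

```text
time_s: 9.35
position: [0.5194, 0.2682, 0.1422]
tool_rot: [[0.928, -0.372, 0.011], [-0.372, -0.927, 0.045], [-0.006, -0.046, -0.999]]
ft_force: [0.0, 1.2, -0.6]
grip_width: 0.0191
```

```bash
python3 - <<'E'
from h import *
d=save("side","pics/s5.png")
cv2.imwrite("pics/c5.png",cv2.resize(d[150:340,160:360],(600,570),interpolation=3)[:,:,::-1])
E
```

View pics/c5.png

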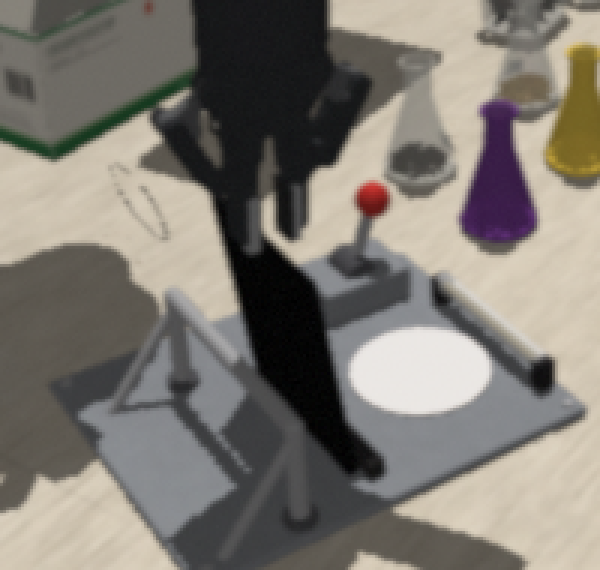

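The board's foot is against the lip at about (360,465). It leans back gently onto the rear finger, so I keep guiding it down to the bar.

Emit:
carry_out(
  rows=[
    {"tx": 0,"ty": -0.5,"tz": 0,"yaw": 0},
    {"tx": 0,"ty": -0.5,"tz": 0,"yaw": 0},
    {"tx": 0,"ty": -0.5,"tz": 0,"yaw": 0},
    {"tx": 0,"ty": -0.5,"tz": 0,"yaw": 0},
  ],
)

```text
time_s: 9.8
position: [0.5275, 0.2888, 0.1432]
tool_rot: [[0.928, -0.371, 0.011], [-0.372, -0.927, 0.045], [-0.006, -0.046, -0.999]]
ft_force: [-0.6, 0.2, -1.1]
grip_width: 0.019
```

Emit:
carry_out(
  rows=[
    {"tx": 0,"ty": -0.3,"tz": 0,"yaw": 0},
    {"tx": 0,"ty": -0.5,"tz": 0,"yaw": 0},
    {"tx": 0,"ty": -0.5,"tz": 0,"yaw": 0},
    {"tx": 0,"ty": -0.5,"tz": 0,"yaw": 0},
    {"tx": 0,"ty": 0,"tz": 0,"yaw": 0},
  ],
  jaw=0.1,
)

```text
time_s: 10.3
position: [0.535, 0.3075, 0.144]
tool_rot: [[0.929, -0.371, 0.012], [-0.371, -0.927, 0.045], [-0.006, -0.046, -0.999]]
ft_force: [-0.4, -0.4, 0.2]
grip_width: 0.0381
```

Emit:
carry_out(
  rows=[
    {"tx": 0,"ty": -0.2,"tz": -1,"yaw": 0},
    {"tx": 0,"ty": -0.1,"tz": -2,"yaw": 0},
    {"tx": 0,"ty": 0,"tz": -3,"yaw": 0},
    {"tx": 0,"ty": 0,"tz": -3,"yaw": 0},
    {"tx": 0,"ty": 0,"tz": -2,"yaw": 0},
    {"tx": 0,"ty": 0,"tz": 0,"yaw": 0},
  ],
)

```text
time_s: 10.9
position: [0.5346, 0.305, 0.2614]
tool_rot: [[0.928, -0.371, 0.012], [-0.372, -0.927, 0.045], [-0.006, -0.046, -0.999]]
ft_force: [0.7, 0.7, -0.1]
grip_width: 0.0384
```

```bash
python3 - <<'E'
from h import *
s=env.observe();print(s["position"].round(4),s["q"].round(1))
d=save("side","pics/s6.png");t=save("top","pics/t6.png");w=save("wrist","pics/w6.png")
o=np.hstack([cv2.resize(d[170:340,160:360],(400,340),interpolation=3),np.vstack([cv2.resize(t[140:270,130:290],(400,325),interpolation=3),np.zeros((15,400,3),np.uint8)])])
o=np.vstack([o,np.hstack([cv2.resize(w,(400,250)),np.zeros((250,400,3),np.uint8)])])
cv2.imwrite("pics/c6.png",o[:,:,::-1])
E
```

```text
[0.5346 0.305  0.2614] [ 17.7  26.4  60.2   2.3  92.  129.6]
```

View pics/c6.png

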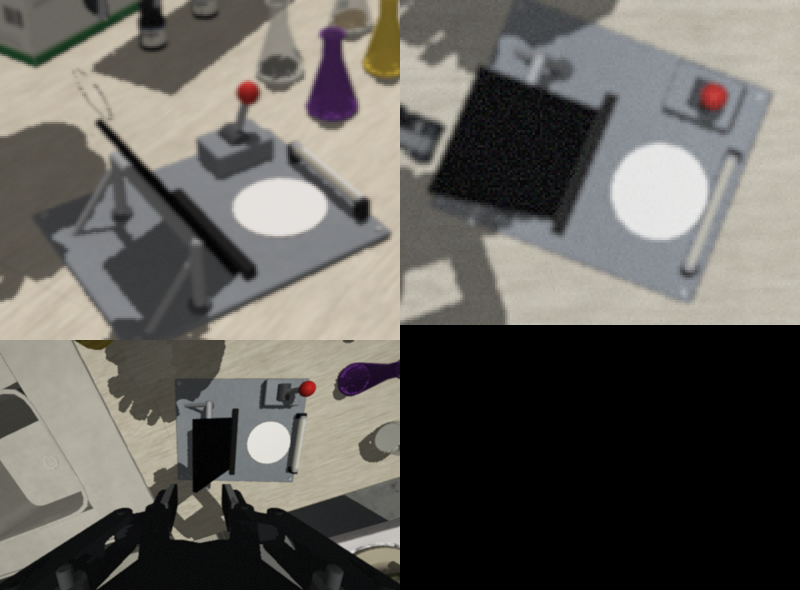

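The side view shows the board leaning on the bar with its foot behind the lip. In the top view it is centred along the lip with margins of about 11 and 14 px, and nearly square. Now to the pale flask.

Emit:
carry_out(
  rows=[
    {"tx": 1.2,"ty": 2,"tz": 0,"yaw": 0},
    {"tx": 2.4,"ty": 3.8,"tz": 0,"yaw": 0},
    {"tx": 2.4,"ty": 3.8,"tz": 0,"yaw": 0},
    {"tx": 2.4,"ty": 3.8,"tz": 0,"yaw": 0},
    {"tx": 2.4,"ty": 3.8,"tz": 0,"yaw": 0},
    {"tx": 2.4,"ty": 3.8,"tz": 0,"yaw": 0},
    {"tx": 2.4,"ty": 3.8,"tz": 0,"yaw": 0},
    {"tx": 2.4,"ty": 3.8,"tz": 0,"yaw": 0},
    {"tx": 2.4,"ty": 3.8,"tz": 0,"yaw": 0},
    {"tx": 2.4,"ty": 3.8,"tz": 0,"yaw": 0},
    {"tx": 1.2,"ty": 2,"tz": 0,"yaw": 0},
    {"tx": 0,"ty": 0,"tz": 0,"yaw": 0},
  ],
  jaw=-1,
)

```text
time_s: 12.25
position: [0.6111, -0.1544, 0.2161]
tool_rot: [[0.929, -0.37, -0.028], [-0.368, -0.928, 0.049], [-0.045, -0.035, -0.998]]
ft_force: [0.3, -0.0, -0.8]
grip_width: 0.0855
```

```bash
python3 - <<'E'
from h import *
s=env.observe();print(s["position"].round(4),np.round(s["tool_rot"],3).tolist(),s["q"].round(1))
cp=env.camera_params("wrist");save("wrist","pics/w7.png")
print("tcp",proj(cp,s["position"]),"flask foot",proj(cp,[.637,-.23,0]),"rim",proj(cp,[.637,-.23,.104]))
T=env.camera_params("top");a,b=on(T,162,167.2,.141),on(T,142,216,.141);print("board top edge",a,b,(a+b)/2)
x=np.array([.376,.927]);y=np.array([-.927,.376]);r=((a+b)/2)[:2]-[.514,.247];print("in stand",r@x,r@y, np.degrees(np.arctan2(*(b-a)[1::-1])))
E
```

```text
[ 0.6111 -0.1544  0.2161] [[0.929, -0.37, -0.028], [-0.368, -0.928, 0.049], [-0.045, -0.035, -0.998]] [-25.7  31.4  58.9   1.8  92.4  86. ]
tcp (np.float64(318.93163107862966), np.float64(238.457595623107)) flask foot (np.float64(373.1708241084415), np.float64(124.97688312594262)) rim (np.float64(390.3357911135861), np.float64(131.91277091811037))
board top edge [0.59047272 0.29484833 0.141     ] [0.48503132 0.33743848 0.141     ] [0.53775202 0.3161434  0.141     ]
in stand 0.07302669427460433 0.003979798179986289 158.00511195566907
```

View pics/w7.png

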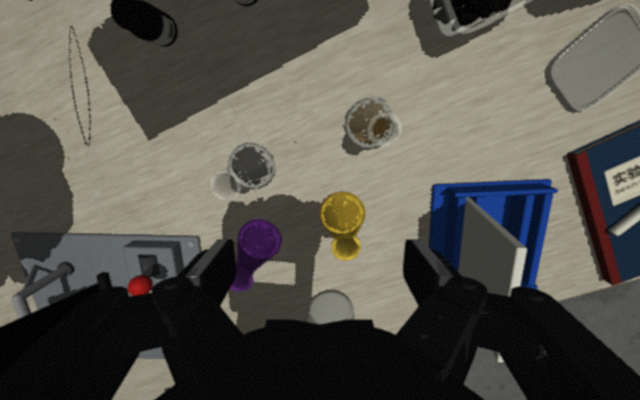

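The pale-grain flask is now nearly below, with its foot circle at (371,122) and its rim at (383,127). The dark flask is at (250,166). The board's top edge measures x 73 mm, y +4 mm, and it is square.

```bash
python3 - <<'E'
from h import *
s=env.observe();R=s["tool_rot"];p=s["position"]
cp=env.camera_params("wrist")
f,r=on(cp,371.5,122,.01),on(cp,383,127,.104);print(f,r)
c=np.array([*( (f+r)/2)[:2],.075]);print("tool cm",R.T@(c-p)*100)
E
```

```text
[ 0.64198026 -0.22642299  0.01      ] [ 0.64336923 -0.22363941  0.104     ]
tool cm [ 6.23801909  6.02553724 13.63992478]
```

Emit:
carry_out(
  rows=[
    {"tx": 2.7,"ty": 2.7,"tz": -0.2,"yaw": 0},
    {"tx": 2.7,"ty": 2.7,"tz": -0.2,"yaw": 0},
    {"tx": 0,"ty": 0,"tz": 0,"yaw": 0},
    {"tx": 0,"ty": 0,"tz": 0,"yaw": 0},
  ],
)

```text
time_s: 12.7
position: [0.6415, -0.2185, 0.213]
tool_rot: [[0.931, -0.364, -0.035], [-0.362, -0.931, 0.054], [-0.052, -0.038, -0.998]]
ft_force: [-0.2, 0.8, -0.6]
grip_width: 0.0855
```

```bash
python3 - <<'E'
from h import *
s=env.observe();R=s["tool_rot"];p=s["position"];print(p,R.round(3).tolist())
cp=env.camera_params("wrist");im=save("wrist","pics/w8.png")
print("expect foot",proj(cp,[.6425,-.225,.01]),"rim",proj(cp,[.6425,-.225,.104]))
g=cv2.GaussianBlur(cv2.cvtColor(im,cv2.COLOR_RGB2GRAY),(3,3),0)
cv2.imwrite("pics/c8.png",cv2.resize(im[120:320,220:420],(600,600),interpolation=3)[:,:,::-1])
E
```

```text
[ 0.64148945 -0.21849504  0.21302502] [[0.931, -0.364, -0.035], [-0.362, -0.931, 0.054], [-0.052, -0.038, -0.998]]
expect foot (np.float64(329.4644663082666), np.float64(163.85821141422804)) rim (np.float64(329.25556336104796), np.float64(183.58251345645542))
```

View pics/c8.png

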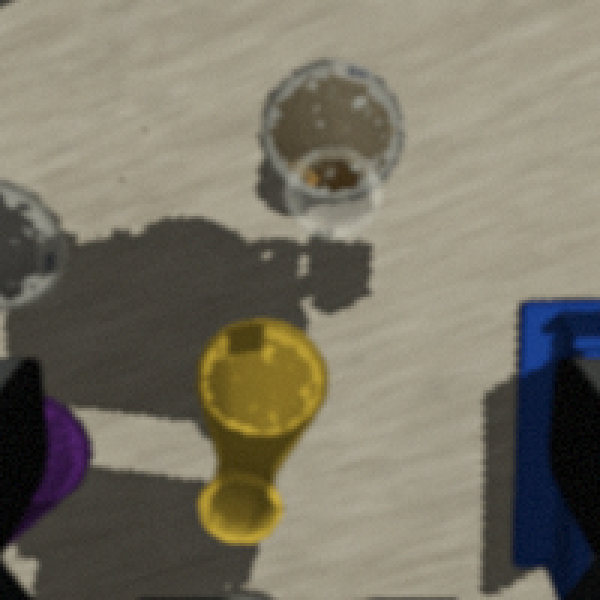

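The grains' foot circle at (331,163) and the rim at (331,183) agree with the estimate within 2 px. Descending.

Emit:
carry_out(
  rows=[
    {"tx": 0.3,"ty": 0.4,"tz": 2,"yaw": 0},
    {"tx": 0.3,"ty": 0.3,"tz": 3,"yaw": 0},
    {"tx": 0.2,"ty": 0.3,"tz": 3,"yaw": 0},
    {"tx": 0,"ty": 0,"tz": 0,"yaw": 0},
  ],
)

```text
time_s: 13.15
position: [0.6422, -0.2192, 0.1321]
tool_rot: [[0.933, -0.357, -0.034], [-0.355, -0.933, 0.054], [-0.051, -0.038, -0.998]]
ft_force: [-0.0, -0.4, -0.4]
grip_width: 0.0853
```

Emit:
carry_out(
  rows=[
    {"tx": 0.3,"ty": 0.5,"tz": 2,"yaw": 0},
    {"tx": 0.2,"ty": 0.3,"tz": 2,"yaw": 0},
    {"tx": 0.1,"ty": 0.1,"tz": 1.6,"yaw": 0},
    {"tx": 0,"ty": 0,"tz": 0,"yaw": 0},
  ],
)

```text
time_s: 13.55
position: [0.6445, -0.2222, 0.0812]
tool_rot: [[0.936, -0.352, -0.028], [-0.351, -0.935, 0.051], [-0.044, -0.038, -0.998]]
ft_force: [-0.7, 1.1, -0.2]
grip_width: 0.0849
```

Emit:
carry_out(
  rows=[
    {"tx": -0.1,"ty": 0.4,"tz": 0.8,"yaw": 0},
    {"tx": 0,"ty": 0,"tz": 0,"yaw": 0},
  ],
)

```text
time_s: 13.75
position: [0.6428, -0.2245, 0.0761]
tool_rot: [[0.936, -0.351, -0.024], [-0.349, -0.936, 0.049], [-0.04, -0.037, -0.998]]
ft_force: [0.6, 0.6, -0.6]
grip_width: 0.0853
```

Emit:
carry_out(
  rows=[
    {"tx": 0,"ty": 0,"tz": 0,"yaw": 0},
    {"tx": 0,"ty": 0,"tz": 0,"yaw": 0},
    {"tx": 0,"ty": 0,"tz": 0,"yaw": 0},
    {"tx": 0,"ty": 0,"tz": 0,"yaw": 0},
    {"tx": 0,"ty": 0,"tz": 0,"yaw": 0},
    {"tx": 0,"ty": 0,"tz": 0,"yaw": 0},
  ],
  jaw=1,
  squeeze=30,
)

```text
time_s: 14.35
position: [0.6438, -0.2248, 0.0795]
tool_rot: [[0.936, -0.35, -0.02], [-0.349, -0.936, 0.047], [-0.035, -0.037, -0.999]]
ft_force: [-0.1, 0.3, -1.3]
grip_width: 0.0326
```

Emit:
carry_out(
  rows=[
    {"tx": 0,"ty": 0,"tz": -0.5,"yaw": 0},
    {"tx": 0,"ty": 0,"tz": -1,"yaw": 0},
    {"tx": 0,"ty": 0,"tz": -2,"yaw": 0},
    {"tx": 0,"ty": 0,"tz": -3,"yaw": 0},
    {"tx": 0,"ty": 0,"tz": -3,"yaw": 0},
    {"tx": 0,"ty": 0,"tz": -3,"yaw": 0},
    {"tx": 0,"ty": 0,"tz": -2,"yaw": 0},
    {"tx": 0,"ty": 0,"tz": 0,"yaw": 0},
  ],
)

```text
time_s: 15.15
position: [0.6465, -0.2318, 0.234]
tool_rot: [[0.936, -0.35, -0.02], [-0.349, -0.936, 0.046], [-0.035, -0.037, -0.999]]
ft_force: [-0.4, 0.6, -0.6]
grip_width: 0.033
```

```bash
python3 - <<'E'
from h import *
s=env.observe();R=s["tool_rot"];p=s["position"];print(p,R.round(3).tolist(),s["q"].round(1))
save("wrist","pics/w9.png");save("side","pics/s9.png")
t=np.array([.4825,.169,p[2]]);print("tool cm to pad",R.T@(t-p)*100)
E
```

```text
[ 0.64645646 -0.23177721  0.23397195] [[0.936, -0.35, -0.02], [-0.349, -0.936, 0.046], [-0.035, -0.037, -0.999]] [-30.3  37.2  45.3   1.8  99.8  80.5]
tool cm to pad [-29.34649343 -31.76559323   2.18433808]
```

Emit:
carry_out(
  rows=[
    {"tx": -1.5,"ty": -1.6,"tz": 0,"yaw": 0},
    {"tx": -3,"ty": -3.2,"tz": 0,"yaw": 0},
    {"tx": -3,"ty": -3.2,"tz": 0,"yaw": 0},
    {"tx": -3,"ty": -3.2,"tz": 0,"yaw": 0},
    {"tx": -3,"ty": -3.2,"tz": 0.2,"yaw": 0},
    {"tx": -3,"ty": -3.2,"tz": 0.2,"yaw": 0},
    {"tx": -3,"ty": -3.2,"tz": 0.2,"yaw": 0},
    {"tx": -3,"ty": -3.2,"tz": 0.2,"yaw": 0},
    {"tx": -3,"ty": -3.2,"tz": 0.2,"yaw": 0},
    {"tx": -1.5,"ty": -1.6,"tz": 0,"yaw": 0},
    {"tx": 0,"ty": 0,"tz": 0,"yaw": 0},
    {"tx": 0,"ty": 0,"tz": 0,"yaw": 0},
  ],
)

```text
time_s: 16.45
position: [0.4785, 0.1472, 0.2252]
tool_rot: [[0.934, -0.354, -0.06], [-0.35, -0.935, 0.058], [-0.077, -0.033, -0.997]]
ft_force: [0.3, -0.3, -0.0]
grip_width: 0.0326
```

Emit:
carry_out(
  rows=[
    {"tx": 0.2,"ty": -0.7,"tz": 2,"yaw": 0},
    {"tx": 0.2,"ty": -0.7,"tz": 3,"yaw": 0},
    {"tx": 0.2,"ty": -0.5,"tz": 3,"yaw": 0},
    {"tx": 0,"ty": 0,"tz": 2,"yaw": 0},
    {"tx": 0,"ty": 0,"tz": 0,"yaw": 0},
  ],
)

```text
time_s: 16.95
position: [0.4866, 0.1637, 0.1193]
tool_rot: [[0.931, -0.36, -0.063], [-0.357, -0.933, 0.057], [-0.079, -0.03, -0.996]]
ft_force: [-0.4, 0.9, -0.6]
grip_width: 0.0326
```

```bash
python3 - <<'E'
from h import *
s=env.observe();R=s["tool_rot"];p=s["position"];print(p,R.round(3).tolist())
t=np.array([.4845,.169,.094]);print("tool cm to place",R.T@(t-p)*100)
d=save("side","pics/s10.png");w=save("wrist","pics/w10.png");tt=save("top","pics/t10.png")
o=np.hstack([cv2.resize(d[150:320,200:360],(400,425),interpolation=3),np.vstack([cv2.resize(w[40:320,150:490],(400,329),interpolation=3),cv2.resize(tt[140:270,130:290],(400,325),interpolation=3)[:96]])])
cv2.imwrite("pics/c10.png",o[:,:,::-1])
S=env.camera_params("side");x=np.array([-.035,.02,0]);
print("pad centre px",proj(S,[.4825,.169,.01]),"tcp px",proj(S,p))
E
```

```text
[0.48663478 0.16373738 0.11934206] [[0.931, -0.36, -0.063], [-0.357, -0.933, 0.057], [-0.079, -0.03, -0.996]]
tool cm to place [-0.18613989 -0.33699565  2.56836756]
pad centre px (np.float64(300.7048245346226), np.float64(272.4239864631837)) tcp px (np.float64(299.2679452203103), np.float64(224.7908613498871))
```

Emit:
carry_out(
  rows=[
    {"tx": -0.1,"ty": -0.2,"tz": 1,"yaw": 0},
    {"tx": -0.1,"ty": -0.2,"tz": 1,"yaw": 0},
    {"tx": 0,"ty": 0,"tz": 0.3,"yaw": 0},
    {"tx": 0,"ty": 0,"tz": 0,"yaw": 0},
  ],
)

```text
time_s: 17.5
position: [0.4882, 0.1699, 0.1008]
tool_rot: [[0.932, -0.36, -0.051], [-0.357, -0.932, 0.058], [-0.068, -0.036, -0.997]]
ft_force: [0.1, -0.1, -0.6]
grip_width: 0.0326
```

Emit:
carry_out(
  rows=[
    {"tx": -0.4,"ty": 0.1,"tz": 0.5,"yaw": 0},
    {"tx": 0,"ty": 0,"tz": 0.4,"yaw": 0},
  ],
)

```text
time_s: 17.7
position: [0.4836, 0.1711, 0.0921]
tool_rot: [[0.932, -0.36, -0.049], [-0.357, -0.932, 0.058], [-0.067, -0.036, -0.997]]
ft_force: [-0.3, 0.1, -1.4]
grip_width: 0.0325
```

Emit:
carry_out(
  rows=[
    {"tx": 0.1,"ty": 0,"tz": 0.3,"yaw": 0},
  ],
)

```text
time_s: 17.8
position: [0.4842, 0.171, 0.0893]
tool_rot: [[0.932, -0.36, -0.049], [-0.357, -0.932, 0.058], [-0.067, -0.036, -0.997]]
ft_force: [-8.2, -1.4, 36.9]
grip_width: 0.0325
```

Emit:
carry_out(
  rows=[
    {"tx": 0,"ty": 0,"tz": -0.1,"yaw": 0},
  ],
)

```text
time_s: 17.9
position: [0.4843, 0.171, 0.0905]
tool_rot: [[0.932, -0.359, -0.049], [-0.357, -0.932, 0.058], [-0.066, -0.037, -0.997]]
ft_force: [-0.1, -0.1, -0.7]
grip_width: 0.0325
```

Emit:
carry_out(
  rows=[
    {"tx": 0,"ty": 0,"tz": 0,"yaw": 0},
    {"tx": 0,"ty": 0,"tz": 0,"yaw": 0},
    {"tx": 0,"ty": 0,"tz": 0,"yaw": 0},
    {"tx": 0,"ty": 0,"tz": 0,"yaw": 0},
  ],
  jaw=-1,
)

```text
time_s: 18.3
position: [0.4847, 0.1709, 0.0904]
tool_rot: [[0.932, -0.36, -0.048], [-0.357, -0.932, 0.058], [-0.066, -0.037, -0.997]]
ft_force: [-0.3, 0.0, -0.9]
grip_width: 0.0854
```

Emit:
carry_out(
  rows=[
    {"tx": 0,"ty": 0,"tz": -1,"yaw": 0},
    {"tx": 0,"ty": 0,"tz": -2,"yaw": 0},
    {"tx": 0,"ty": 0,"tz": -3,"yaw": 0},
    {"tx": 0,"ty": 0,"tz": -3,"yaw": 0},
    {"tx": 0,"ty": 0,"tz": -3,"yaw": 0},
    {"tx": 0,"ty": 0,"tz": 0,"yaw": 0},
    {"tx": 0,"ty": 0,"tz": 0,"yaw": 0},
  ],
)

```text
time_s: 19.0
position: [0.4905, 0.1634, 0.2181]
tool_rot: [[0.932, -0.36, -0.047], [-0.357, -0.932, 0.058], [-0.065, -0.037, -0.997]]
ft_force: [0.1, 0.1, -0.3]
grip_width: 0.0851
```

```bash
python3 - <<'E'
from h import *
s=env.observe();R=s["tool_rot"];p=s["position"];print(p,R.round(3).tolist(),s["q"].round(1))
d=save("side","pics/s11.png");W=env.camera_params("wrist");w=save("wrist","pics/w11.png");t=save("top","pics/t11.png")
a=cv2.resize(d[170:330,170:370],(400,320),interpolation=3);b=cv2.resize(t[140:270,130:290],(400,325),interpolation=3)[:320];c=cv2.resize(w[0:280],(549,240),interpolation=3)
o=np.vstack([np.hstack([a,b]),np.pad(c,((0,0),(0,251),(0,0)))])
cv2.imwrite("pics/c11.png",o[:,:,::-1])
for n in("side","wrist","top"):
    cp=env.camera_params(n);print(n,"pad",np.round(proj(cp,[.4825,.169,.01]),1),"rim if centred",np.round(proj(cp,[.4825,.169,.114]),1))
E
```

```text
[0.49046938 0.16338099 0.21807582] [[0.932, -0.36, -0.047], [-0.357, -0.932, 0.058], [-0.065, -0.037, -0.997]] [  3.4  19.4  78.7   3.5  84.4 114. ]
side pad [300.7 272.4] rim if centred [299.5 229. ]
wrist pad [322.8 170.4] rim if centred [320.3 196.4]
top pad [232.8 216. ] rim if centred [223.2 215.4]
```

View pics/c11.png

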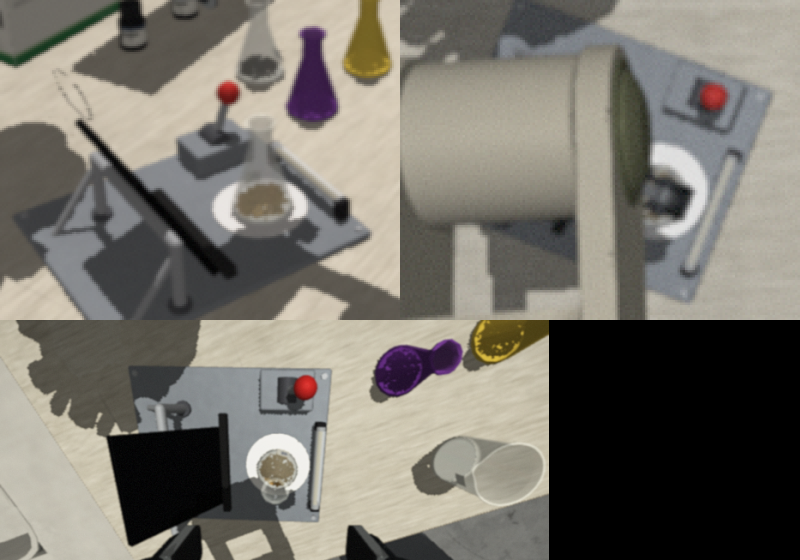

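The final view shows the flask upright on the pad. Its foot centre is at wrist px (323,171.5) against (322.8,170.4) for the pad. The board is still leaning. Next is the switch.

Emit:
carry_out(
  rows=[
    {"tx": 3.2,"ty": 2.4,"tz": -0.3,"yaw": 0},
    {"tx": 3.2,"ty": 2.4,"tz": -0.3,"yaw": 0},
    {"tx": 3.1,"ty": 2.4,"tz": -0.2,"yaw": 0},
    {"tx": 0,"ty": 0,"tz": 0,"yaw": 0},
    {"tx": 0,"ty": 0,"tz": 0,"yaw": 0},
    {"tx": 0,"ty": 0,"tz": 0,"yaw": 0},
  ],
  jaw=1,
)

```text
time_s: 19.75
position: [0.5528, 0.0599, 0.2104]
tool_rot: [[0.932, -0.358, -0.061], [-0.354, -0.933, 0.059], [-0.078, -0.034, -0.996]]
ft_force: [-0.1, 0.9, 0.3]
grip_width: 0.0001
```

```bash
python3 - <<'E'
from h import *
s=env.observe();R=s["tool_rot"];p=s["position"];print(p,R.round(3).tolist(),s["grip_width"])
W=env.camera_params("wrist");im=save("wrist","pics/w12.png").astype(int)
m=((im[...,0]>110)&(im[...,1]<80)&(im[...,2]<80)).astype(np.uint8)
k,l,st,cc=cv2.connectedComponentsWithStats(m)
x=np.array([.376,.927]);y=np.array([-.927,.376])
for i in np.argsort(-st[1:,4])[:2]+1:
  q=on(W,*cc[i],.080);r=q[:2]-[.514,.247];print(st[i],cc[i].round(1),q,"stand",r@x,r@y)
r=p[:2]-[.514,.247];print("tcp stand",r@x,r@y)
t=np.array([.5534,.0605,.078]);print("tool cm",R.T@(t-p)*100)
E
```

```text
[0.55280427 0.05988483 0.21042043] [[0.932, -0.358, -0.061], [-0.354, -0.933, 0.059], [-0.078, -0.034, -0.996]] 8.617196217989254e-05
[268 165  24  25 463] [279.4 177.1] [0.56944796 0.10182238 0.08      ] stand -0.11373122373250467 -0.10598704768546068
tcp stand -0.15886535583961287 -0.10632686181065801
tool cm [ 1.06347287  0.36738075 13.19443393]
```

Emit:
carry_out(
  rows=[
    {"tx": 0.3,"ty": 0.1,"tz": 2.5,"yaw": 0},
    {"tx": 0.3,"ty": 0.1,"tz": 3,"yaw": 0},
    {"tx": 0.2,"ty": 0.1,"tz": 3,"yaw": 0},
    {"tx": 0.2,"ty": 0.1,"tz": 3,"yaw": 0},
    {"tx": 0,"ty": 0,"tz": 1,"yaw": 0},
    {"tx": 0,"ty": 0,"tz": 0,"yaw": 0},
  ],
)

```text
time_s: 20.4
position: [0.5514, 0.066, 0.0833]
tool_rot: [[0.935, -0.35, -0.057], [-0.347, -0.936, 0.059], [-0.074, -0.035, -0.997]]
ft_force: [-0.8, -0.1, 0.8]
grip_width: -0.0001
```

Emit:
carry_out(
  rows=[
    {"tx": 0,"ty": -0.5,"tz": 0.4,"yaw": 0},
    {"tx": 0,"ty": -1,"tz": 0.2,"yaw": 0},
    {"tx": 0,"ty": -1,"tz": 0.1,"yaw": 0},
    {"tx": 0,"ty": -1,"tz": 0.1,"yaw": 0},
    {"tx": 0,"ty": -1,"tz": 0.1,"yaw": 0},
  ],
)

```text
time_s: 20.9
position: [0.5703, 0.1111, 0.0852]
tool_rot: [[0.936, -0.349, -0.046], [-0.346, -0.937, 0.056], [-0.062, -0.036, -0.997]]
ft_force: [-7.2, -0.3, 13.6]
grip_width: 0.0
```

```bash
cat > ball.py <<'E'
from h import *
s=env.observe();p=s["position"];print(p.round(4),s["ft_force"].round(1),s["tool_rot"][:,2].round(3))
x=np.array([.376,.927]);y=np.array([-.927,.376]);r=p[:2]-[.514,.247];print("tcp stand",r@x,r@y)
R=[]
for n in("side","wrist","top"):
    cp=env.camera_params(n);im=save(n,"pics/b_%s_%d.png"%(n,s["time_s"]*100)).astype(int)
    m=((im[...,0]>100)&(im[...,1]<80)&(im[...,2]<80))
    if n=="side": m[:, :250]=0;m[:180]=0;m[:,330:]=0
    if n=="top": m[:,285:]=0
    m=m.astype(np.uint8);k,l,st,cc=cv2.connectedComponentsWithStats(m)
    if k<2: print(n,"no red");continue
    i=1+np.argmax(st[1:,4]);q=on(cp,*cc[i],.083);r=q[:2]-[.514,.247];print(n,st[i].tolist(),cc[i].round(1),q.round(4),"stand",(r@x).round(4),(r@y).round(4))
E
python3 ball.py
```

```text
[0.5703 0.1111 0.0852] [-7.2 -0.3 13.6] [-0.046  0.056 -0.997]
tcp stand -0.10480701419144609 -0.10323578736174484
side [273, 215, 6, 6, 24] [275.2 217.8] [0.5795 0.1209 0.083 ] stand -0.0922 -0.1081
wrist [295, 213, 15, 9, 93] [301.5 216. ] [0.5867 0.1177 0.083 ] stand -0.0925 -0.116
top [145, 58, 6, 6, 9] [147.7  61. ] [0.8535 0.3515 0.083 ] stand 0.2245 -0.2755
```

Emit:
carry_out(
  rows=[
    {"tx": 0,"ty": 1.5,"tz": -0.3,"yaw": 0},
    {"tx": 0.1,"ty": 2,"tz": 0,"yaw": 0},
    {"tx": 0.1,"ty": 2,"tz": 0,"yaw": 0},
    {"tx": 0,"ty": 0,"tz": 0,"yaw": 0},
  ],
)

```text
time_s: 21.45
position: [0.5552, 0.061, 0.0897]
tool_rot: [[0.938, -0.344, -0.037], [-0.342, -0.938, 0.057], [-0.054, -0.04, -0.998]]
ft_force: [-0.2, 0.5, -0.2]
grip_width: 0.0002
```

```bash
python3 ball.py
```

```text
[0.5552 0.061  0.0897] [-0.2  0.5 -0.2] [-0.037  0.057 -0.998]
tcp stand -0.1569167845653576 -0.10814940693423164
side [271, 213, 9, 11, 54] [274.1 216.8] [0.5839 0.119  0.083 ] stand -0.0923 -0.1129
wrist [195, 214, 41, 32, 998] [213.9 229.5] [0.5793 0.1226 0.083 ] stand -0.0908 -0.1073
top [145, 58, 5, 5, 10] [146.9  60.3] [0.8553 0.3533 0.083 ] stand 0.2268 -0.2764
```

The ball is now about halfway over, at x −91 mm after starting from −114. The fingertips rode high on the ball, so I go lower and push again.

Emit:
carry_out(
  rows=[
    {"tx": 0.1,"ty": 0,"tz": 1,"yaw": 0},
    {"tx": 0.1,"ty": 0,"tz": 1,"yaw": 0},
    {"tx": 0,"ty": 0,"tz": 1,"yaw": 0},
    {"tx": 0,"ty": 0,"tz": 0,"yaw": 0},
  ],
)

```text
time_s: 22.0
position: [0.5565, 0.0662, 0.0562]
tool_rot: [[0.94, -0.34, -0.038], [-0.338, -0.939, 0.057], [-0.055, -0.041, -0.998]]
ft_force: [0.1, 0.2, -0.1]
grip_width: 0.0004
```

Emit:
carry_out(
  rows=[
    {"tx": 0,"ty": -1,"tz": -0.5,"yaw": 0},
    {"tx": 0,"ty": -1,"tz": -0.2,"yaw": 0},
    {"tx": 0,"ty": -1,"tz": 0,"yaw": 0},
    {"tx": 0,"ty": -1,"tz": 0,"yaw": 0},
  ],
)

```text
time_s: 22.4
position: [0.5718, 0.1059, 0.0659]
tool_rot: [[0.939, -0.341, -0.037], [-0.339, -0.939, 0.057], [-0.055, -0.041, -0.998]]
ft_force: [0.3, -1.7, 0.7]
grip_width: -0.0002
```

Emit:
carry_out(
  rows=[
    {"tx": 0,"ty": -1,"tz": 0.1,"yaw": 0},
    {"tx": 0,"ty": -1,"tz": 0.1,"yaw": 0},
  ],
)

```text
time_s: 22.6
position: [0.5787, 0.1251, 0.065]
tool_rot: [[0.94, -0.339, -0.038], [-0.337, -0.94, 0.053], [-0.054, -0.037, -0.998]]
ft_force: [-16.0, -47.2, 12.1]
grip_width: -0.0001
```

```bash
python3 ball.py
```

```text
[0.5787 0.1251 0.065 ] [-16.  -47.2  12.1] [-0.038  0.053 -0.998]
tcp stand -0.08863943491448668 -0.1058313943498947
side [260, 219, 8, 11, 39] [263.5 224.3] [0.5841 0.1546 0.083 ] stand -0.0592 -0.0997
wrist no red
top [147, 60, 4, 4, 8] [148.1  61.9] [0.8514 0.3504 0.083 ] stand 0.2227 -0.2739
```

There is 50 N of resistance at the predicted end, TCP x −89 mm with the ball at about −60 mm, so the lever is on its stop. Backing off.

Emit:
carry_out(
  rows=[
    {"tx": 0,"ty": 1,"tz": 0,"yaw": 0},
    {"tx": 0,"ty": 2,"tz": 0,"yaw": 0},
    {"tx": 0,"ty": 1,"tz": -1,"yaw": 0},
    {"tx": 0,"ty": 0,"tz": -3,"yaw": 0},
    {"tx": 0,"ty": 0,"tz": -4,"yaw": 0},
    {"tx": 0,"ty": 0,"tz": -4,"yaw": 0},
    {"tx": 0,"ty": 0,"tz": -3,"yaw": 0},
    {"tx": 0,"ty": 0,"tz": 0,"yaw": 0},
    {"tx": 0,"ty": 0,"tz": 0,"yaw": 0},
  ],
)

```text
time_s: 23.65
position: [0.5705, 0.0793, 0.2224]
tool_rot: [[0.94, -0.34, -0.039], [-0.338, -0.94, 0.054], [-0.055, -0.038, -0.998]]
ft_force: [0.1, 0.3, 0.1]
grip_width: -0.0004
```

```bash
python3 ball.py; python3 - <<'E'
from h import *
# numeric check: flask foot and board from the side camera vs pictures after placing
import glob
n=sorted(glob.glob("pics/b_side_*.png"),key=lambda f:int(f.split("_")[-1][:-4]))[-1]
a=cv2.imread(n).astype(int);b=cv2.imread("pics/s11.png").astype(int)
for nm,(y0,y1,x0,x1) in dict(board=(225,310,200,290),flask=(228,290,280,325),dark=(165,215,285,315),beaker=(185,245,370,412),white=(130,190,388,432)).items():
    d=np.abs(a-b).max(2)[y0:y1,x0:x1];print(nm,"changed px",int((d>40).sum()),"of",d.size)
T=env.camera_params("top");w=env.camera_params("wrist");print("pad",proj(w,[.4825,.169,.01]))
E
```

```text
[0.5705 0.0793 0.2224] [0.1 0.3 0.1] [-0.039  0.054 -0.998]
tcp stand -0.13422018433456345 -0.11544187508297389
side [260, 219, 11, 10, 68] [264.8 223. ] [0.5852 0.1491 0.083 ] stand -0.064 -0.1028
wrist [252, 171, 24, 24, 426] [263.3 182.7] [0.5879 0.1422 0.083 ] stand -0.0694 -0.1079
top [233, 173, 4, 4, 8] [234.4 174.5] [0.5782 0.1494 0.083 ] stand -0.0663 -0.0962
board changed px 993 of 7650
flask changed px 686 of 2790
dark changed px 18 of 1500
beaker changed px 0 of 2520
white changed px 0 of 2640
pad (np.float64(286.3508191456342), np.float64(241.67616870785986))
```

```bash
python3 - <<'E'
from h import *
import glob
f=lambda n:sorted(glob.glob(f"pics/b_{n}_*.png"),key=lambda f:int(f.split("_")[-1][:-4]))[-1]
x=np.array([.376,.927]);y=np.array([-.927,.376])
W=env.camera_params("wrist");S=env.camera_params("side")
for (sp,wp) in(((264.8,223.0),(263.3,182.7)),):
    a,d=ray(W,*wp);b,e=ray(S,*sp);k=np.linalg.lstsq(np.stack([d,-e],1),b-a,rcond=None)[0];P=a+k[0]*d;Q=b+k[1]*e;print(P,Q)
    for q in(P,Q,on(W,*wp,.078)): r=q[:2]-[.514,.247];print("stand",r@x,r@y)
for nm in("pics/s6.png","pics/s11.png",f("side")):
    im=cv2.imread(nm);m=np.zeros(im.shape[:2],np.uint8);m[225:310,200:292]=(im.max(2)<32)[225:310,200:292]
    k,l,st,cc=cv2.connectedComponentsWithStats(m);i=1+np.argmax(st[1:,4]);h=cv2.minAreaRect(np.argwhere(l==i)[:,::-1].astype(np.float32));print(nm,st[i].tolist(),cc[i].round(1),h)
for nm in("pics/s11.png",f("side")):   # grains patch
    hsv=cv2.cvtColor(cv2.imread(nm),cv2.COLOR_BGR2HSV);b=cv2.imread(nm).astype(int);m=np.zeros(b.shape[:2],np.uint8);m[255:290,280:325]=((b[...,2]-b[...,0]>22)&(b[...,2]<200))[255:290,280:325]
    print(nm,"grains",m.sum(),np.argwhere(m).mean(0)[::-1].round(1))
E
```

```text
[0.58662017 0.14288045 0.07915338] [0.58894903 0.14471561 0.07932979]
stand -0.0692136394835326 -0.10646784540683094
stand -0.06663679455163721 -0.1079366800869074
stand -0.0689441583710028 -0.10613370093314198
pics/s6.png [210, 231, 77, 78, 495] [254.2 278.5] ((245.61048889160156, 271.48773193359375), (107.45845031738281, 9.062417984008789), 43.84654998779297)
pics/s11.png [210, 232, 78, 77, 534] [257.4 281. ] ((247.00001525878906, 270.50006103515625), (106.77312469482422, 10.606600761413574), 45.0)
pics/b_side_2365.png [210, 231, 78, 78, 578] [255.9 278.9] ((248.17196655273438, 268.88916015625), (107.42584228515625, 10.359160423278809), 47.72631072998047)
pics/s11.png grains 311 [300.3 270.3]
pics/b_side_2365.png grains 316 [300.3 270. ]
```

Board and flask have not moved. The ball reads x −67 to −69 mm, which is borderline for 0.85 rad, so I'll move the arm clear and compare it with the start pictures using the same cameras and mask.

Emit:
carry_out(
  rows=[
    {"tx": 0,"ty": 3,"tz": -1,"yaw": 0},
    {"tx": 0,"ty": 4,"tz": 0,"yaw": 0},
    {"tx": 0,"ty": 4,"tz": 0,"yaw": 0},
    {"tx": 0,"ty": 4,"tz": 0,"yaw": 0},
    {"tx": 0,"ty": 0,"tz": 0,"yaw": 0},
  ],
)

```text
time_s: 24.3
position: [0.5163, -0.065, 0.2196]
tool_rot: [[0.94, -0.337, -0.052], [-0.334, -0.941, 0.057], [-0.069, -0.037, -0.997]]
ft_force: [0.7, -0.0, -0.3]
grip_width: 0.0003
```

```bash
cat > sw.py <<'E'
from h import *
s=env.observe();print(s["position"].round(3));save("top","pics/tz.png");save("side","pics/sz.png")
x=np.array([.376,.927]);y=np.array([-.927,.376])
for n,fs,roi in(("top",("top0","tz"),(225,262,165,190)),("side",("side0","sz"),(255,300,195,240))):
    cp=env.camera_params(n);c=[]
    for f in fs:
        im=cv2.imread(f"pics/{f}.png").astype(float);x0,x1,y0,y1=roi
        w=np.clip(im[...,2]-np.maximum(im[...,1],im[...,0])-30,0,None)[y0:y1,x0:x1]
        w=np.minimum(w,40);v,u=np.mgrid[y0:y1,x0:x1];px=((w*u).sum()/w.sum(),(w*v).sum()/w.sum());q=on(cp,*px,.078);r=q[:2]-[.514,.247];c.append(r@x)
        print(n,f,np.round(px,2),(w>20).sum(),"stand",(r@x).round(4),(r@y).round(4))
    d=c[1]-c[0];print("travel mm",d*1000,"rad",.5+np.arcsin(np.clip(d/.055-np.sin(.5),-1,1)))
E
python3 sw.py
```

```text
[ 0.516 -0.065  0.22 ]
top top0 [255.04 178.12] 83 stand -0.1135 -0.1056
top tz [237.37 171.45] 81 stand -0.069 -0.1056
travel mm 44.4884435515238 rad 0.8357265594179726
side side0 [283.68 215.33] 90 stand -0.1163 -0.1137
side sz [265.03 223.2 ] 97 stand -0.0676 -0.1089
travel mm 48.62685021854653 rad 0.9166496588514806
```

The estimate is 0.84 rad from the top camera and 0.92 from the side, which is too close. The low fingertips may have stopped on the switch housing, so I'll push again a little higher.

Emit:
carry_out(
  rows=[
    {"tx": -0.1,"ty": -4,"tz": 0,"yaw": 0},
    {"tx": -0.1,"ty": -4,"tz": 0.2,"yaw": 0},
    {"tx": -0.1,"ty": -4,"tz": 0.2,"yaw": 0},
    {"tx": -0.2,"ty": -4,"tz": 0.2,"yaw": 0},
    {"tx": 0,"ty": -0.9,"tz": 0,"yaw": 0},
    {"tx": 0,"ty": 0,"tz": 0,"yaw": 0},
  ],
)

```text
time_s: 25.0
position: [0.5702, 0.1118, 0.2175]
tool_rot: [[0.943, -0.329, -0.057], [-0.326, -0.944, 0.06], [-0.074, -0.038, -0.997]]
ft_force: [-1.0, -1.2, 0.4]
grip_width: 0.0002
```

Emit:
carry_out(
  rows=[
    {"tx": 0.3,"ty": 1.2,"tz": 2,"yaw": 0},
    {"tx": 0.3,"ty": 1.2,"tz": 3,"yaw": 0},
    {"tx": 0.3,"ty": 0.2,"tz": 3,"yaw": 0},
    {"tx": 0.3,"ty": 0.2,"tz": 2.5,"yaw": 0},
    {"tx": 0,"ty": 0,"tz": 0,"yaw": 0},
  ],
)

```text
time_s: 25.5
position: [0.5652, 0.0854, 0.1077]
tool_rot: [[0.943, -0.328, -0.056], [-0.325, -0.944, 0.059], [-0.073, -0.038, -0.997]]
ft_force: [-0.0, -0.3, -0.2]
grip_width: -0.0001
```

Emit:
carry_out(
  rows=[
    {"tx": 0.1,"ty": 0.1,"tz": 1.5,"yaw": 0},
    {"tx": 0.1,"ty": 0.1,"tz": 1.3,"yaw": 0},
    {"tx": 0,"ty": 0,"tz": 0,"yaw": 0},
  ],
)

```text
time_s: 25.8
position: [0.5656, 0.0831, 0.0813]
tool_rot: [[0.943, -0.329, -0.054], [-0.326, -0.944, 0.059], [-0.07, -0.038, -0.997]]
ft_force: [0.2, -1.1, 0.2]
grip_width: 0.0003
```

Emit:
carry_out(
  rows=[
    {"tx": 0,"ty": -1,"tz": 0.4,"yaw": 0},
    {"tx": 0,"ty": -1,"tz": 0.2,"yaw": 0},
    {"tx": 0,"ty": -1,"tz": 0,"yaw": 0},
  ],
)

```text
time_s: 26.1
position: [0.5769, 0.113, 0.0787]
tool_rot: [[0.943, -0.33, -0.05], [-0.327, -0.943, 0.059], [-0.067, -0.039, -0.997]]
ft_force: [-0.6, -0.3, -1.1]
grip_width: 0.0001
```

Emit:
carry_out(
  rows=[
    {"tx": 0,"ty": -0.7,"tz": 0.1,"yaw": 0},
  ],
)

```text
time_s: 26.2
position: [0.5798, 0.121, 0.0785]
tool_rot: [[0.943, -0.33, -0.049], [-0.327, -0.943, 0.059], [-0.065, -0.04, -0.997]]
ft_force: [-1.2, 0.3, 0.1]
grip_width: -0.0
```

Emit:
carry_out(
  rows=[
    {"tx": 0,"ty": -0.5,"tz": 0.1,"yaw": 0},
  ],
)

```text
time_s: 26.3
position: [0.5817, 0.1269, 0.0779]
tool_rot: [[0.943, -0.329, -0.048], [-0.326, -0.944, 0.059], [-0.065, -0.04, -0.997]]
ft_force: [-0.6, -0.5, 0.1]
grip_width: -0.0
```

Emit:
carry_out(
  rows=[
    {"tx": 0,"ty": -0.5,"tz": 0.1,"yaw": 0},
  ],
)

```text
time_s: 26.4
position: [0.5834, 0.1321, 0.0772]
tool_rot: [[0.943, -0.328, -0.048], [-0.325, -0.944, 0.058], [-0.065, -0.039, -0.997]]
ft_force: [-4.3, -12.4, 4.3]
grip_width: -0.0001
```

Emit:
carry_out(
  rows=[
    {"tx": 0,"ty": -0.5,"tz": 0.1,"yaw": 0},
  ],
)

```text
time_s: 26.5
position: [0.5842, 0.1337, 0.077]
tool_rot: [[0.944, -0.327, -0.051], [-0.325, -0.945, 0.05], [-0.065, -0.031, -0.997]]
ft_force: [-12.9, -33.6, 15.1]
grip_width: 0.0
```

Emit:
carry_out(
  rows=[
    {"tx": 0,"ty": -0.6,"tz": 0,"yaw": 0},
    {"tx": 0,"ty": 1,"tz": 0,"yaw": 0},
    {"tx": 0,"ty": 2,"tz": 0,"yaw": 0},
    {"tx": 0,"ty": 2,"tz": -1,"yaw": 0},
    {"tx": 0,"ty": 2,"tz": -4,"yaw": 0},
    {"tx": 0,"ty": 2,"tz": -4,"yaw": 0},
    {"tx": 0,"ty": 4,"tz": -4,"yaw": 0},
    {"tx": 0,"ty": 4,"tz": 0,"yaw": 0},
    {"tx": 0,"ty": 4,"tz": 0,"yaw": 0},
    {"tx": 0,"ty": 0,"tz": 0,"yaw": 0},
  ],
)

```text
time_s: 27.5
position: [0.5237, -0.0695, 0.2039]
tool_rot: [[0.944, -0.326, -0.051], [-0.324, -0.945, 0.04], [-0.061, -0.021, -0.998]]
ft_force: [0.1, 0.8, -0.2]
grip_width: 0.0002
```

```bash
python3 sw.py; python3 - <<'E'
from h import *
a=cv2.imread("pics/side0.png").astype(int);b=cv2.imread("pics/sz.png").astype(int);
for nm,(y0,y1,x0,x1) in dict(dark=(165,215,285,315),beaker=(185,245,375,412),white=(130,190,388,432)).items():
    print(nm,int((np.abs(a-b).max(2)[y0:y1,x0:x1]>40).sum()))
t=cv2.imread("pics/tz.png");T=env.camera_params("top");x=np.array([.376,.927]);y=np.array([-.927,.376])
m=np.zeros(t.shape[:2],np.uint8);m[155:245,135:206]=(t.max(2)<40)[155:245,135:206]
P=np.array([on(T,*p[::-1],.076)[:2] for p in np.argwhere(m)]);R=cv2.minAreaRect((P*1000).astype(np.float32));r=np.array(R[0])/1000-[.514,.247];print("board+lip rect",R,"stand",r@x,r@y)
b3=t.astype(int);g=np.zeros(t.shape[:2],np.uint8);g[195:240,212:256]=((b3[...,2]-b3[...,0]>22))[195:240,212:256];c=np.argwhere(g).mean(0)[::-1];q=on(T,*c,.02);print("grains",g.sum(),c,q,"vs pad .4825 .169")
E
```

```text
[ 0.524 -0.07   0.204]
top top0 [255.04 178.12] 83 stand -0.1135 -0.1056
top tz [237.35 171.45] 80 stand -0.069 -0.1056
travel mm 44.52786482782141 rad 0.8364857919694172
side side0 [283.68 215.33] 90 stand -0.1163 -0.1137
side sz [265.03 223.2 ] 98 stand -0.0676 -0.1089
travel mm 48.60788321073898 rad 0.9162725732352901
dark 18
beaker 152
white 554
board+lip rect ((521.814208984375, 284.0397644042969), (126.91210174560547, 122.1395492553711), 69.33905792236328) stand 0.03727400418090824 0.006683179687499996
grains 79 [229.56962025 217.4556962 ] [0.47896437 0.17501118 0.02      ] vs pad .4825 .169
```

```bash
python3 - <<'E'
from h import *
T=env.camera_params("top");S=env.camera_params("side");x=np.array([.376,.927]);y=np.array([-.927,.376])
def tri(u,v):
    a,d=ray(T,*u);b,e=ray(S,*v);k=np.linalg.lstsq(np.stack([d,-e],1),b-a,rcond=None)[0];P=(a+k[0]*d+b+k[1]*e)/2;r=P[:2]-[.514,.247];return np.array([r@x,r@y,P[2]]),np.linalg.norm(a+k[0]*d-b-k[1]*e)
for u,v in(((255.04,178.12),(283.68,215.33)),((237.35,171.45),(265.03,223.2))): print(*tri(u,v))
a=tri((255.04,178.12),(283.68,215.33))[0];b=tri((237.35,171.45),(265.03,223.2))[0];d=b-a;c=np.hypot(d[0],d[2]);print("chord",c,"angle",2*np.arcsin(c/.11),"dir deg",np.degrees(np.arctan2(d[2],d[0])))
# expected pixel of ball at off and fully on, pivot under measured start
for th in(0,.8,.85,.9,1.): 
  q=a+np.array([.055*(np.sin(th-.5)+np.sin(.5)),0,.055*(np.cos(th-.5)-np.cos(.5))]); w=np.r_[np.array([.514,.247])+q[0]*x+q[1]*y,q[2]];print(th,np.round(proj(T,w),1),np.round(proj(S,w),1))
E
```

```text
[-0.11329558 -0.10615387  0.08249245] 0.002546258472274442
[-0.0679454  -0.10639061  0.07884338] 0.002944160789945234
chord 0.04549675253679173 angle 0.8528241851109111 dir deg -4.600354994096774
0 [254.8 177.6] [284.3 215.4]
0.8 [237.4 171. ] [266.7 219.7]
0.85 [236.4 170.6] [265.7 220.5]
0.9 [235.5 170.3] [264.6 221.2]
1.0 [233.7 169.7] [262.6 222.9]
```

The second push used at least 36 N and did not move the ball at all (under 0.05 px), so the lever is on its hard stop. The 3-D chord is 0.853 rad long and slopes down 4.6°. That gives a start at about 0.15 rad and an end at about 1.0 rad, so the switch is fully over. The arm is clear of everything, so I'm handing in.

```bash
python3 - <<'E'
from h import *
t=cv2.imread("pics/tz.png");T=env.camera_params("top");m=np.zeros(t.shape[:2],np.uint8);m[190:255,415:450]=(t.min(2)>195)[190:255,415:450]
k,l,st,cc=cv2.connectedComponentsWithStats(m);i=1+np.argmax(st[1:,4]);print("white strip",st[i],cc[i].round(1))
print(env.observe()["time_s"],env.close_job())
E
```

```text
white strip [417 194  18  53 174] [425.3 220.1]
the job is handed in; nothing more can be done
27.6 None
```

I set up the viewing stand and handed the job in at 27.6 s of the 72 s allowed. One last check disagreed: the white board may have shifted slightly. No verdict was reported.

- **Black board:** I lifted it out of the rack, set its foot behind the rubber lip and let it lean back onto the bar. Its top edge measured 73 mm behind the lip and about 4 mm off centre, square within about 2°. It had not moved in the later pictures.
- **Pale flask:** the glass flask with tan grains stands upright on the white pad, about 2 mm from the centre in the wrist picture. A rough count of the grains in the last top picture put it about 7 mm off, still inside the 16 mm allowed. The opaque yellow and purple flasks were left alone.
- **Lamp switch:**
  - I pushed it three times. The first push only got it halfway and the second reached the stop. The third, with at least 36 N, moved the ball no further.
  - Simple single-camera estimates gave 0.84 rad (top) and 0.92 rad (side).
  - Using both cameras together suggests it started near 0.15 rad and ended near 1.0 rad, so I took it as fully over.
- **White board:** in the last top picture its top edge was about 7 px (roughly 16 mm) from where it started. It probably tipped in its slot when I took the black board out or moved past it. Its centre should have moved less than the 25 mm limit, but I only saw this figure as I handed in and did not check it further.
- **Dark flask and beaker:** the dark flask looked unmoved in the last side picture. The beaker area matched between the placing and switch pictures, and I put its later differences from the start down to the arm and its shadow.

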